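Lay up the table caddy

TASK

Lay up the table caddy: stand the salt shaker, the taller slim spice jar, the pepper mill and the sauce bottle upright in its four sockets, one in each - the salt and the spice jar in the two narrow sockets, the mill and the bottle in the two wide ones, so placed that salt and pepper stand side by side in neighbouring sockets. Set each one down to the bottom of its socket rather than dropping it, and leave the shorter spice jar and the honey jar standing where they are.

Things in the scene. Friction and masses are not known exactly. Their poses are not given: they have to be found in the camera images.
- salt_shaker: glass salt shaker with a grey domed cap, 44 mm across, 90 mm tall, 0.1 kg; the body narrows upwards to the 34 mm wide cap (66 to 84 mm above the base), which is the place to grip. Origin: centre of its base, z up (round: yaw means nothing).
- tall_spice: the taller, slimmer of the two spice jars: 40 mm across all the way up, 105 mm tall, black cap with a green top, green leafy label, 0.11 kg. Origin: centre of its base, z up.
- pepper_mill: dark turned-wood pepper mill, 58 mm across at the base, 170 mm tall, 0.18 kg; its rounded head, 123 to 159 mm above the base, is 49 mm across, with a 12 mm knob on top; the head does not turn. Origin: centre of its base, z up.
- sauce_bottle: dark glass sauce bottle with a red cap, 59 mm across up to 105 mm above the base, 204 mm tall, 0.29 kg; from there fingers meet it as an even taper down to 28 mm at the cap's top (40 mm at 165 mm above the base, firm enough to lift by). Origin: centre of its base, z up.
- narrow_a: narrow socket of the caddy: square block of light wood, 77 x 77 x 38 mm, with a round blind bore 56 mm wide (62 at the bevelled mouth). Origin: bore axis, block underside; bore floor 6 mm, rim 38 mm above it. z up, y along the row. The four sockets stand in one straight row, 78 mm between middles, in an order that changes; fixed.
- narrow_b: narrow socket of the caddy: square block of light wood, 77 x 77 x 38 mm, with a round blind bore 56 mm wide (62 at the bevelled mouth). Origin: bore axis, block underside; bore floor 6 mm, rim 38 mm above it. z up, y along the row. The row sits in a fixed dark wooden tray, 90 x 324 mm, side walls 28 mm high.
- wide_a: wide socket of the caddy: square block of light wood, 77 x 77 x 38 mm, with a round blind bore 70 mm wide (76 at the bevelled mouth). Origin: bore axis, block underside; bore floor 6 mm, rim 38 mm above it. z up, y along the row. At each end of the row the tray has a steel loop handle, its top 59 mm above the worktop.
- wide_b: wide socket of the caddy: square block of light wood, 77 x 77 x 38 mm, with a round blind bore 70 mm wide (76 at the bevelled mouth). Origin: bore axis, block underside; bore floor 6 mm, rim 38 mm above it. z up, y along the row. To the right, an oven's bar handle 0.27 m up stands out to x = 0.48 for y below -0.25.
- short_spice: look-alike, stays: the shorter, stouter spice jar, 44 mm across, 96 mm tall, plain dark brown cap, brown label. Origin: centre of its base.
- honey_jar: look-alike, stays: honey jar with a golden lid, 71 mm across, 101 mm tall. Origin: centre of its base.

How it is judged:
By the outcome, as a careful person would: the job done as asked, in the order asked, and still so for the second after the job is handed in, with the robot touching nothing.
It also fails if it takes over 102 s, if anything falls off the work surface, if the arm or the gripper's body presses on something with over 40 N, if the wrist force passes 120 N, or if a joint passes its speed limit or range.

ROBOT

A 7-joint arm with a two-finger parallel gripper is mounted at the origin on a cart in front of the work surface, level with it; the furniture and walls round the work are solid. World frame = base frame: x ahead of the robot, y to its left, z up, the work surface at z = 0. Lengths are in m, angles in rad, forces in N, time in s.
With the tool pointing down it reaches from about 0.4 to 0.85 m from the base axis. Payload 4.5 kg.
Tool frame: the origin (TCP) lies midway between the tips of the shut fingers; the grasp point (between the pads) lies r.grip_point_offset behind it (r.grip_point_offset is the distance from the TCP to the grasp point, in m); z points along the fingers, y is the line along which they close (so a half turn about z gives the same grasp; the last joint's range is limited). The gripper opens to 88 mm and grips with 3 to 60 N. Pads are 18 mm wide; open, the fingers measure 123 mm over their backs; the gripper's body (75 mm by 187 mm) begins 45 mm behind the grasp point.
Start: joints at [-1.08, 0.689, -0.195, 1.565, 0.157, 0.902, -0.215], TCP at [0.276, 0.561, 0.239] pointing down, gripper open.
Joint ranges: [-3.01, 3.01], [-0.46, 2.08], [-1.47, 1.51], [0.13, 2.56], [-1, 4.14], [0.04, 2.09], [-2.66, 2.66]. Speed limits (rad/s): [2.57, 2.57, 3.14, 3.14, 3.14, 3.14, 3.14].

INTERFACE

Orientations are given as a unit quaternion [x, y, z, w].
In Python, from plant import r gives the robot as it stands.
- The arm moves only by the shell command python3 -m jog 'ROWS' [FORCE]. ROWS is JSON, a list of rows, each an object of numbers: "wx", "wy", "wz": the turn, a rotation vector about the world's x, y, z as a fraction of full scale; "dx", "dy", "dz": the shift along the world's x, y, z as a fraction of full scale; "hand": the closure, from 0 (fully open) to 1 (shut). In form: [{"wx": .., "wy": .., "wz": .., "dx": .., "dy": .., "dz": .., "hand": ..}, ...]. A call has 1 to 5 rows; each row shifts and turns the commanded pose from where the row before left it; what a row does not reach is not made up. Full scale, the value 1, is 0.25 m for a shift and 2 rad for a turn. A row lasts 1/12 s, in which the tool goes at most 41.7 mm and 7.16 degrees, less where a joint would pass 70% of its speed; a pose out of reach is approached as far as the arm can. A call with a number of a shift or a turn outside -1 to 1 is refused whole. A call with a gripper value outside its range is refused whole. The fingers move at their own pace and stop on an object; FORCE is the grip in N (left out, the last holds). Time passes only in rows, so rows that do not move let the fingers close. It gives the time, the measured TCP pose, the force, the opening and the grip force at its end, in the units of the state.
- r.get_state(): the state, without advancing time (a new reading comes with each control period).
- r.snapshot(name): name is "scene" or "top" or "wrist"; returns the picture (480x640x3 uint8, red, green, blue); there is no depth.
- r.camera_info(name): a dict with "mtx" (3x3 intrinsics, pixels), "R" (3x3) and "t" (3): a world point X has camera coordinates R X + t. Camera axes: x right, y down, z forward; pixel columns grow to the right and rows downward; lengths in m; the calibration is good to about 2 mm. A picture is of the moment at which its call begins: read the wrist's pose just before it. camera_info takes no time and is no camera call; for the wrist camera it gives the pose at the moment of the call.
- r.finish_job(): hands the job in; it is judged then, once.
Trained networks look in the newest picture that a camera, given by its name, has taken for a name from the list of things; names that differ only in an ending like _2 or _b are one class to them, and where a whole thing is asked for, a point or a joint stands for the part that bears it (a point fixed in the world has none). Each returns a list of dicts, best first, with "p" (0 to 1); they miss things now and then, are a little off and sometimes report something else, mostly with a low value. They report only what shows in the picture. A call takes as long as a camera call.
- r.search_frame(camera, query): "bbox" ([left, top, right, bottom] in pixels, round what is visible of it).
- r.masks_of(camera, query): "region" (480x640 bool, what is visible of it) and "bbox" ([left, top, right, bottom] in pixels, round what is visible of it).
The state is a dict: "clock": time; "q": joint angles; "qd": joint speeds; "joint_torque": joint torques, N m; "tool_pos": TCP position; "eef_rot": TCP orientation; "contact_force": force on the tool from outside, world axes, zero at the start; "moment": the same for the moment, N m; "opening": opening from 0.0 (shut) to 1.0 (fully open); "finger_force": force on a finger pad.
Only numpy, scipy, OpenCV 4.12 (cv2) and the standard library are available. Lean on these libraries where they do the work, as an engineer would, in place of code of your own. Each camera call takes 0.05 s, during which the arm holds its last target. There are 200 camera calls.

## Working session

There is one attempt and no reset: what is moved stays moved. The work goes in short steps, Python scripts to look and compute and a shell command to move; the robot and the scene stay as the last step left them, time stands still between calls to the robot, and variables do not carry over. Pictures are saved under pics/ and viewed, at most 14 in all, crops included, and the job is handed in when it is done.

```bash
ls; mkdir -p pics
python3 - <<'E'
from plant import r
import cv2
print(r.get_state(), r.grip_point_offset)
for c in ("scene","top"):
    cv2.imwrite(f"pics/{c}0.png",r.snapshot(c)[:,:,::-1]); i=r.camera_info(c); print(c,i)
E
```

```text
pics
{'clock': 0.0, 'q': array([-1.08016604,  0.69002835, -0.19453836,  1.56633934,  0.15728916,
        0.90247182, -0.21511225]), 'qd': array([-0.00014731, -0.00015397, -0.00010487, -0.00014151,  0.00047277,
       -0.001068  ,  0.00062287]), 'joint_torque': array([-5.97078324e-04, -5.27569556e+01, -1.26693103e+00, -1.53432727e+01,
       -5.26281714e-02,  6.85864637e-03,  1.73814083e-04]), 'tool_pos': array([0.27544189, 0.56033075, 0.2378842 ]), 'eef_rot': array([ 2.26393271e-01,  9.74035537e-01, -9.13623292e-04, -1.59836137e-04]), 'contact_force': array([-0.24559877,  0.20304784,  0.58653915]), 'moment': array([-0.02986511,  0.01135556, -0.02134934]), 'finger_force': 0.0, 'opening': 0.9994654249708105} 0.0187
scene {'mtx': array([[470.08175138,   0.        , 313.3229337 ],
       [  0.        , 470.08175138, 232.67098892],
       [  0.        ,   0.        ,   1.        ]]), 'R': array([[ 0.78098097, -0.62427988, -0.01852972],
       [-0.45329459, -0.54616771, -0.70443228],
       [ 0.42964257,  0.55854763, -0.70952928]]), 't': array([-0.32569603,  0.32329441,  0.78211142])}
top {'mtx': array([[434.51488864,   0.        , 319.59817706],
       [  0.        , 434.51488864, 239.47212863],
       [  0.        ,   0.        ,   1.        ]]), 'R': array([[-0.01970464, -0.99957527, -0.02147116],
       [-0.98486251,  0.02310472, -0.1717906 ],
       [ 0.17221372,  0.01776107, -0.98489948]]), 't': array([0.10355619, 0.49218634, 0.8167268 ])}
```

View pics/scene0.png

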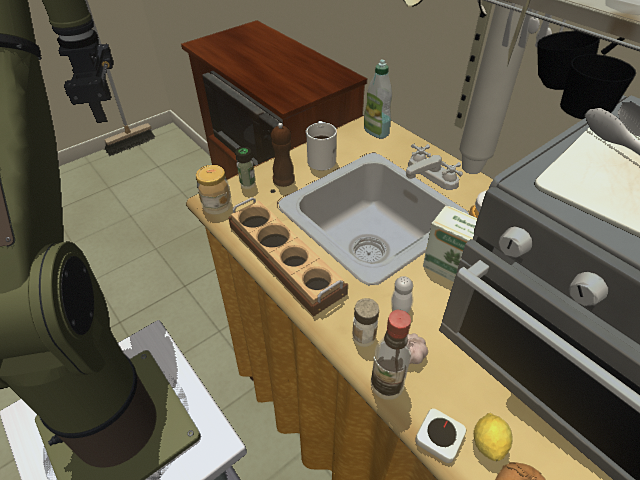

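View pics/top0.png

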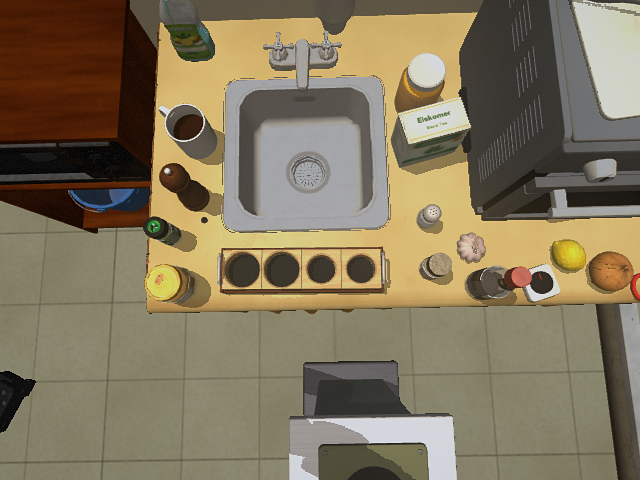

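```bash
cat > h.py <<'E'
from plant import r
import numpy as np, cv2
def ray(i,u,v):
    d=i['R'].T@np.linalg.solve(i['mtx'],[u,v,1.]); o=-i['R'].T@i['t']; return o,d
def onz(i,u,v,z):
    o,d=ray(i,u,v); return o+d*(z-o[2])/d[2]
def proj(i,X):
    c=i['R']@np.asarray(X,float)+i['t']; p=i['mtx']@c; return p[:2]/p[2]
E
python3 - <<'E'
from h import *
for c in ("scene","top"):
  i=r.camera_info(c)
  for n in ["salt_shaker","tall_spice","pepper_mill","sauce_bottle","short_spice","honey_jar","narrow_a","wide_a"]:
    for d in r.search_frame(c,n)[:4]:
        b=np.array(d['bbox']); u,v=(b[0]+b[2])/2,(b[1]+b[3])/2
        print(c,n,round(d['p'],2),b.round(0), onz(i,u,v,0.038 if '_a' in n else .05).round(3))
E
```

```text
scene salt_shaker 0.61 [389. 276. 412. 314.] [ 0.529 -0.129  0.05 ]
scene tall_spice 0.71 [235. 142. 258. 189.] [0.525 0.405 0.05 ]
scene tall_spice 0.22 [193. 166. 234. 214.] [0.411 0.374 0.05 ]
scene pepper_mill 0.55 [274. 123. 294. 188.] [0.623 0.378 0.05 ]
scene pepper_mill 0.36 [353. 299. 380. 353.] [ 0.43 -0.14  0.05]
scene sauce_bottle 0.72 [371. 310. 414. 398.] [ 0.425 -0.21   0.05 ]
scene sauce_bottle 0.38 [389. 275. 415. 313.] [ 0.532 -0.13   0.05 ]
scene short_spice 0.7 [350. 298. 379. 349.] [ 0.431 -0.134  0.05 ]
scene short_spice 0.33 [389. 275. 414. 314.] [ 0.532 -0.13   0.05 ]
scene honey_jar 0.73 [200. 164. 232. 215.] [0.416 0.372 0.05 ]
scene honey_jar 0.59 [293. 255. 339. 304.] [0.427 0.002 0.05 ]
scene narrow_a 0.78 [292. 255. 345. 302.] [0.439 0.009 0.038]
scene narrow_a 0.72 [271. 237. 317. 279.] [0.434 0.085 0.038]
scene wide_a 0.72 [232. 201. 279. 231.] [0.443 0.246 0.038]
scene wide_a 0.7 [248. 217. 297. 259.] [0.433 0.161 0.038]
top salt_shaker 0.66 [143. 263. 200. 301.] [0.416 0.383 0.05 ]
top salt_shaker 0.62 [418. 207. 441. 233.] [ 0.527 -0.124  0.05 ]
top tall_spice 0.91 [144. 215. 183. 248.] [0.517 0.403 0.05 ]
top pepper_mill 0.9 [157. 162. 212. 212.] [0.607 0.364 0.05 ]
top sauce_bottle 0.58 [468. 264. 531. 295.] [ 0.408 -0.25   0.05 ]
top short_spice 0.79 [415. 252. 453. 279.] [ 0.437 -0.128  0.05 ]
top honey_jar 0.65 [143. 262. 199. 302.] [0.416 0.384 0.05 ]
top narrow_a 0.63 [342. 247. 381. 290.] [0.435 0.012 0.038]
top narrow_a 0.61 [299. 248. 343. 291.] [0.435 0.091 0.038]
top narrow_a 0.31 [258. 250. 301. 289.] [0.437 0.174 0.038]
top wide_a 0.72 [259. 249. 302. 289.] [0.438 0.172 0.038]
top wide_a 0.55 [221. 252. 258. 290.] [0.436 0.252 0.038]
```

The row shows, left to right, two wide bores (top image ≈(243,268), (282,268)) and two narrow bores ((321,268), (360,268)). The salt is at (430,215), the short spice jar at (436,266), the bottle base at (488,284), the mill at (187,187), the green-topped jar at (162,231) and the honey jar at (170,283). So mill goes to y≈.17, salt to .09, bottle to .25 and spice to .01. Next I'll refine positions by fitting silhouettes in both views.

```bash
cat > fit.py <<'E'
from h import *
from scipy.optimize import least_squares
P={"salt_shaker":[(0,.022),(.03,.022),(.066,.017),(.084,.017),(.09,.008)],
"tall_spice":[(0,.02),(.105,.02)],
"pepper_mill":[(0,.029),(.02,.029),(.123,.022),(.141,.0245),(.159,.02),(.17,.006)],
"sauce_bottle":[(0,.0295),(.105,.0295),(.165,.02),(.204,.014)],
"short_spice":[(0,.022),(.096,.022)],"honey_jar":[(0,.0355),(.101,.0355)]}
a=np.linspace(0,2*np.pi,48)
def bb(i,p,prof,s):
    q=np.array([proj(i,[p[0]+k*np.cos(t),p[1]+k*np.sin(t),z*s]) for z,k in prof for t in a])
    return np.r_[q.min(0),q.max(0)]
if __name__=="__main__":
  cams={c:r.camera_info(c) for c in("scene","top")}
  for n,prof in P.items():
    obs=[]
    for c,i in cams.items():
        ds=r.masks_of(c,n)
        for d in ds[:2]:
            ys,xs=np.nonzero(d['region']); b=np.array([xs.min(),ys.min(),xs.max()+1,ys.max()+1])
            obs.append((c,i,b,d['p']))
    A=[o for o in obs if o[0]=="scene"]; B=[o for o in obs if o[0]=="top"]
    out=[]
    for o1 in A:
      for o2 in B:
        f=lambda p:np.r_[bb(o1[1],p,prof,p[2])-o1[2],bb(o2[1],p,prof,p[2])-o2[2]]
        s=least_squares(f,[.5,.1,1.],loss='soft_l1'); out.append((s.cost,s.x.round(4),s.fun.round(1),o1[3],o2[3]))
    out.sort(key=lambda t:t[0])
    if out: print(n,out[0])
    else: print(n,obs)
  for n in ("narrow_a","wide_a"):
   for c,i in cams.items():
    for d in r.masks_of(c,n)[:3]:
     print(n,c,round(d['p'],2),np.round(d['bbox']),d['region'].sum())
  # dark bores in top picture
  g=r.snapshot("top"); sub=(g[245:295,218:388].max(2)<75).astype(np.uint8)
  k,l,st,ce=cv2.connectedComponentsWithStats(sub)
  for j in range(1,k):
    if st[j,4]>150: print(st[j],ce[j]+[218,245])
E
python3 fit.py
```

```text
salt_shaker (np.float64(3.830289231436812), array([ 0.5414, -0.1261,  0.8472]), array([-1.2,  0.6,  0.2,  1.8, -1.2, -2.2,  0.2, -0.2]), 0.82, 0.67)
tall_spice [('scene', {'mtx': array([[470.08175138,   0.        , 313.3229337 ],
       [  0.        , 470.08175138, 232.67098892],
       [  0.        ,   0.        ,   1.        ]]), 'R': array([[ 0.78098097, -0.62427988, -0.01852972],
       [-0.45329459, -0.54616771, -0.70443228],
       [ 0.42964257,  0.55854763, -0.70952928]]), 't': array([-0.32569603,  0.32329441,  0.78211142])}, array([235, 147, 255, 188]), 0.95), ('scene', {'mtx': array([[470.08175138,   0.        , 313.3229337 ],
       [  0.        , 470.08175138, 232.67098892],
       [  0.        ,   0.        ,   1.        ]]), 'R': array([[ 0.78098097, -0.62427988, -0.01852972],
       [-0.45329459, -0.54616771, -0.70443228],
       [ 0.42964257,  0.55854763, -0.70952928]]), 't': array([-0.32569603,  0.32329441,  0.78211142])}, array([196, 165, 232, 214]), 0.68)]
pepper_mill (np.float64(1.941210931674139), array([0.5982, 0.3544, 0.9783]), array([ 0.2, -0.3, -1. , -1. , -0.
[... 428 characters left out ...]
, -1.4, -0.7,  0.4, -1.1,  0.5, -0.2]), 0.96, 0.77)
narrow_a scene 0.83 [267. 241. 321. 280.] 1179
narrow_a scene 0.76 [293. 255. 344. 304.] 1324
narrow_a scene 0.69 [251. 220. 296. 258.] 997
narrow_a top 0.83 [301. 248. 340. 292.] 1541
narrow_a top 0.7 [342. 249. 382. 288.] 1595
narrow_a top 0.68 [260. 249. 303. 290.] 1570
wide_a scene 0.73 [248. 218. 299. 260.] 1035
wide_a scene 0.73 [231. 200. 276. 234.] 916
wide_a top 0.91 [257. 250. 301. 289.] 1530
wide_a top 0.75 [221. 254. 258. 289.] 1572
[ 10   9  31  33 810] [243.15061728 270.12098765]
[ 48   9  33  33 840] [282.05952381 269.93333333]
[ 90  12  27  26 544] [320.93198529 269.52573529]
[129  12  27  26 532] [359.87406015 269.2593985 ]
```

```bash
python3 -m jog '[{"wz":-0.062,"dx":0.07,"dy":-0.07,"dz":0.03},{"wz":-0.062,"dx":0.07,"dy":-0.07,"dz":0.03},{"wz":-0.062,"dx":0.07,"dy":-0.07,"dz":0.03},{"wz":-0.062,"dx":0.07,"dy":-0.07,"dz":0.03},{"wz":-0.062,"dx":0.07,"dy":-0.07,"dz":0.03}]' 20
python3 -m jog '[{"wz":-0.062,"dx":0.07,"dy":-0.07,"dz":0.03},{"wz":-0.062,"dx":0.07,"dy":-0.07,"dz":0.03},{"wz":-0.062,"dx":0.07,"dy":-0.07,"dz":0.03},{"wz":-0.06,"dx":0.07,"dy":-0.07,"dz":0.03},{}]'
python3 - <<'E'
from h import *
i=r.camera_info("wrist"); s=r.get_state(); print(s['q'].round(2),s['tool_pos'],s['eef_rot'])
print(i, "cam pos",-i['R'].T@i['t'])
cv2.imwrite("pics/w1.png",r.snapshot("wrist")[:,:,::-1])
E
```

```text
[-1.08  0.69 -0.19  1.57  0.16  0.9  -0.22] [0.27564071 0.56095763 0.23873333] [ 2.26411318e-01  9.74031783e-01  3.04319632e-05 -9.21158618e-06]
{'mtx': array([[416.67741017,   0.        , 313.08240109],
       [  0.        , 416.67741017, 239.43527527],
       [  0.        ,   0.        ,   1.        ]]), 'R': array([[ 4.40651007e-01,  8.97678304e-01,  5.94286818e-04],
       [ 8.50496896e-01, -4.17702287e-01,  3.19655798e-01],
       [ 2.87196310e-01, -1.40351210e-01, -9.47533544e-01]]), 't': array([-0.62566884, -0.04458305,  0.39139644])} cam pos [0.20121173 0.59795987 0.38548431]invalid input
invalid input
```

View pics/w1.png

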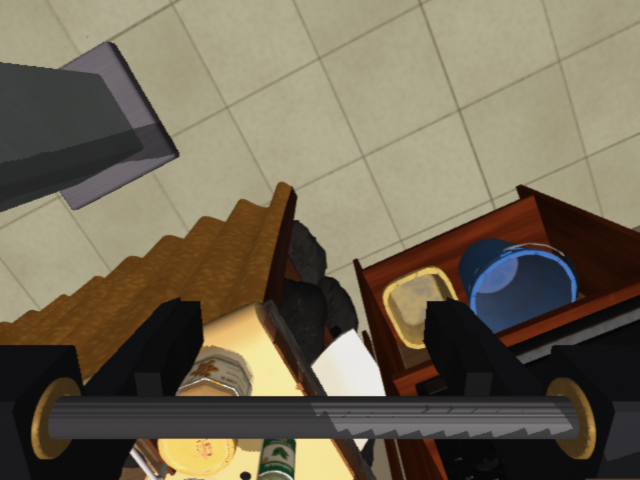

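```bash
python3 -m jog '[{"wx":0,"wy":0,"wz":-0.062,"dx":0.07,"dy":-0.07,"dz":0.03,"hand":0},{"wx":0,"wy":0,"wz":-0.062,"dx":0.07,"dy":-0.07,"dz":0.03,"hand":0},{"wx":0,"wy":0,"wz":-0.062,"dx":0.07,"dy":-0.07,"dz":0.03,"hand":0},{"wx":0,"wy":0,"wz":-0.062,"dx":0.07,"dy":-0.07,"dz":0.03,"hand":0},{"wx":0,"wy":0,"wz":-0.062,"dx":0.07,"dy":-0.07,"dz":0.03,"hand":0}]' 20
python3 -m jog '[{"wx":0,"wy":0,"wz":-0.062,"dx":0.07,"dy":-0.07,"dz":0.03,"hand":0},{"wx":0,"wy":0,"wz":-0.062,"dx":0.07,"dy":-0.07,"dz":0.03,"hand":0},{"wx":0,"wy":0,"wz":-0.062,"dx":0.07,"dy":-0.07,"dz":0.03,"hand":0},{"wx":0,"wy":0,"wz":-0.06,"dx":0.07,"dy":-0.07,"dz":0.03,"hand":0},{"wx":0,"wy":0,"wz":0,"dx":0,"dy":0,"dz":0,"hand":0}]'
python3 - <<'E'
from h import *
i=r.camera_info("wrist"); s=r.get_state(); print(s['clock'],s['q'].round(2),s['tool_pos'],s['eef_rot'])
print("cam pos",-i['R'].T@i['t'])
for c in [(0,0),(640,0),(0,480),(640,480)]: print(c,onz(i,*c,.04).round(2))
E
```

```text
clock: 2.22
tool_pos: [0.3638, 0.4726, 0.2767]
eef_rot: [0.515, 0.857, 0.0, -0.0]
contact_force: [-0.2, -0.4, 0.2]
opening: 0.999
finger_force: 0.0
clock: 2.63
tool_pos: [0.4387, 0.3987, 0.3081]
eef_rot: [0.711, 0.703, 0.002, 0.003]
contact_force: [1.4, -0.9, 0.3]
opening: 1.001
finger_force: 0.0
2.6333 [-0.89  0.57  0.12  1.59 -0.07  0.99 -0.76] [0.4386752  0.39872601 0.30806427] [0.71092235 0.70326355 0.00167137 0.00264703]
cam pos [0.43889916 0.48242725 0.45468558]
(0, 0) [0.17 0.57 0.04]
(640, 0) [0.73 0.56 0.04]
(0, 480) [0.03 0.02 0.04]
(640, 480) [0.87 0.   0.04]
```

```bash
cat >> h.py <<'E'
def shot(c,name):
    i=r.camera_info(c); g=r.snapshot(c); cv2.imwrite(f"pics/{name}.png",g[:,:,::-1]); np.savez(f"pics/{name}.npz",**i); return i,g
E
python3 - <<'E'
from h import *
shot("wrist","w2")
for n in ["tall_spice","pepper_mill","honey_jar","narrow_a","wide_a"]:
    for d in r.masks_of("wrist",n)[:2]: print(n,round(d['p'],2),np.round(d['bbox']),d['region'].sum())
E
```

```text
tall_spice 0.61 [364. 160. 424. 222.] 2497
pepper_mill 0.67 [426. 195. 546. 292.] 6353
honey_jar 0.87 [246. 166. 324. 258.] 5761
narrow_a 0.61 [285. 437. 345. 458.] 1207
wide_a 0.73 [281. 354. 348. 395.] 2826
wide_a 0.57 [281. 284. 352. 352.] 4357
```

View pics/w2.png

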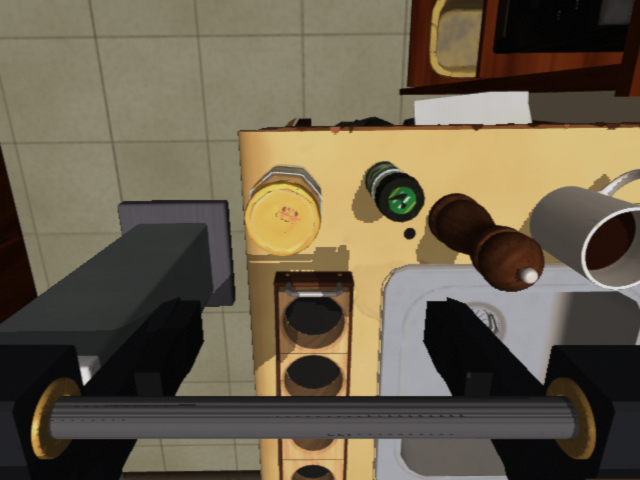

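Wrist view: honey lid (284,217), green-topped jar top (403,200), mill knob (527,276), first wide bore (315,319), second (314,378). Next I combine the three views.

Run:
```python
from fit import *
S,T=r.camera_info("scene"),r.camera_info("top"); W=dict(np.load("pics/w2.npz"))
O={"tall_spice":[(W,[364,160,424,222]),(T,[144,215,183,248]),(S,[235,146,257,189])],
"pepper_mill":[(W,[427,194,546,292]),(T,[157,162,212,212]),(S,[274,123,294,188])]}
for n,o in O.items():
  f=lambda p:np.concatenate([bb(i,p,P[n],p[2])-b for i,b in o])
  s=least_squares(f,[.5,.4,1.],loss='soft_l1'); print(n,s.x.round(4),s.fun.round(1))
def tri(obs):
  A=[];B=[]
  for i,u,v in obs:
    o,d=ray(i,u,v); d/=np.linalg.norm(d); M=np.eye(3)-np.outer(d,d); A.append(M);B.append(M@o)
  return np.linalg.lstsq(np.vstack(A),np.hstack(B),rcond=None)[0]
print("spice top",tri([(W,403,200),(T,156,228)]).round(4)," knob",tri([(W,529,275),(T,167,170)]).round(4))
# sockets: dark bore blobs in wrist pic at rim height
g=cv2.imread("pics/w2.png"); sub=(g[285:400,280:350].max(2)<90).astype(np.uint8)
for c,(img,box,i) in {"w":(g,(280,280,350,400),W),"t":(cv2.imread("pics/top0.png"),(218,245,388,295),T)}.items():
  x0,y0,x1,y1=box; sub=(img[y0:y1,x0:x1].max(2)<95).astype(np.uint8)
  k,l,st,ce=cv2.connectedComponentsWithStats(sub)
  for j in range(1,k):
    if st[j,4]>200: print(c,st[j,:4]+[x0,y0,0,0],st[j,4])
for y in (.015,.092,.17,.248):
  a_=np.linspace(0,6.28,60)
  for nm,i in(("t",T),("s",S),("w",W)):
    q=np.array([proj(i,[.436+.0385*sx,y+.0385*sy,.038]) for sx in(-1,1) for sy in(-1,1)]); print(nm,y,np.r_[q.min(0),q.max(0)].round())
```

```text
tall_spice [0.5168 0.3988 0.9799] [-0.4 -0.1  0.4  0.   0.3  0.5  0.8 -2.7 -0.3 -0.  -1.6 -0.7]
pepper_mill [0.6002 0.3539 0.9819] [ 1.  -2.4 -0.9  1.8  2.2  0.6 -1.8 -1.9 -4.  -0.8  0.7 -2.2]
spice top [0.5161 0.398  0.1003]  knob [0.602  0.3554 0.1682]
w [280 280  70  16] 852
w [282 296  62  52] 2423
w [280 323  70  77] 2252
t [225 252  35  35] 934
t [264 252  35  35] 935
t [307 255  28  28] 592
t [347 255  28  28] 584
t [222 288 161   6] 385
t 0.015 [340. 248. 380. 288.]
s 0.015 [289. 257. 343. 299.]
w 0.015 [282. 453. 342. 499.]
t 0.092 [301. 249. 341. 289.]
s 0.092 [267. 237. 318. 276.]
w 0.092 [280. 403. 343. 454.]
t 0.17 [262. 250. 301. 290.]
s 0.17 [247. 218. 296. 254.]
w 0.17 [277. 348. 344. 403.]
t 0.248 [222. 251. 261. 291.]
s 0.248 [229. 201. 275. 234.]
w 0.248 [275. 287. 345. 348.]
```

```bash
python3 -m jog '[{"wx":0,"wy":0,"wz":0.004,"dx":0,"dy":-0.15,"dz":0,"hand":0},{"wx":0,"wy":0,"wz":0,"dx":0,"dy":-0.15,"dz":0,"hand":0},{"wx":0,"wy":0,"wz":0,"dx":0,"dy":-0.15,"dz":0,"hand":0},{"wx":0,"wy":0,"wz":0,"dx":0,"dy":-0.15,"dz":0,"hand":0},{"wx":0,"wy":0,"wz":0,"dx":0,"dy":-0.15,"dz":0,"hand":0}]'
python3 -m jog '[{"wx":0,"wy":0,"wz":0,"dx":0,"dy":0,"dz":0,"hand":0},{"wx":0,"wy":0,"wz":0,"dx":0,"dy":0,"dz":0,"hand":0}]'
python3 - <<'E'
from h import *
i,g=shot("wrist","w3")
T=r.camera_info("top")
for u in(242.5,281.5,321,361): print(onz(T,u,269.4,.036).round(4))
E
```

```text
clock: 3.35
tool_pos: [0.4322, 0.2154, 0.306]
eef_rot: [0.702, 0.712, -0.0, -0.0]
contact_force: [0.4, -0.5, 1.0]
opening: 0.996
finger_force: 0.0
clock: 3.52
tool_pos: [0.4329, 0.2146, 0.3064]
eef_rot: [0.704, 0.71, -0.0, -0.0]
contact_force: [0.2, 0.4, -0.4]
opening: 1.0
finger_force: 0.0
[0.439  0.2471 0.036 ]
[0.4373 0.1696 0.036 ]
[0.4356 0.0915 0.036 ]
[0.4339 0.0127 0.036 ]
```

View pics/w3.png

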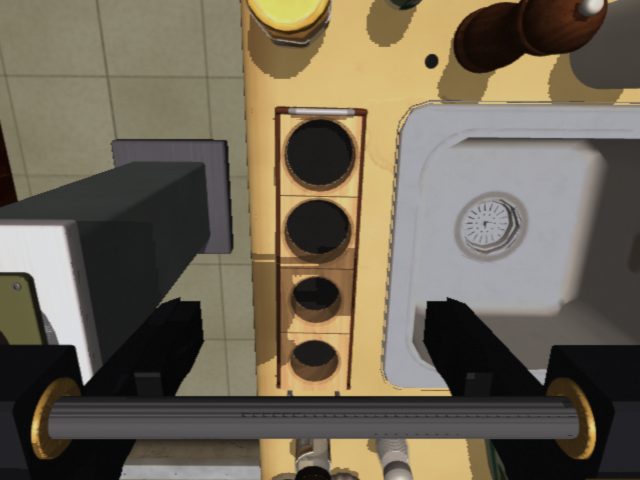

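All four bores show in this wrist view, at about (320,154), (318,231), (316,299) and (314,359).

Run:
```python
from h import *
from scipy.optimize import least_squares
W=dict(np.load("pics/w3.npz")); T=r.camera_info("top"); g=cv2.imread("pics/w3.png")
pw=[(320,154),(318,231),(316,299),(314,359)]; pt=[(242.5,269.5),(281.5,269.5),(321,269.2),(361,269)]
for (u,v),(a,b) in zip(pw,pt):
  o1,d1=ray(W,u,v);o2,d2=ray(T,a,b)
  A=np.c_[d1,-d2]; k=np.linalg.lstsq(A,o2-o1,rcond=None)[0]
  print(onz(W,u,v,.037).round(4), "tri",((o1+k[0]*d1+o2+k[1]*d2)/2).round(4))
f=lambda p:np.concatenate([proj(W,[p[0]+p[2]*.078*k,p[1]-.078*k,.037])-pw[k] for k in range(4)]+[proj(T,[p[0]+p[2]*.078*k,p[1]-.078*k,.037])-pt[k] for k in range(4)])
s=least_squares(f,[.43,.25,0]);print(s.x,s.fun.round(1))
for k in range(4): print(k,s.x[0]+s.x[2]*.078*k,s.x[1]-.078*k)
```

```text
[0.4401 0.247  0.037 ] tri [0.4395 0.247  0.0355]
[0.4391 0.1675 0.037 ] tri [0.4378 0.1689 0.0406]
[0.4378 0.0886 0.037 ] tri [0.4366 0.0912 0.0417]
[0.4363 0.011  0.037 ] tri [0.4353 0.0127 0.0392]
[ 0.43987053  0.24606265 -0.01690901] [-0.2  1.  -0.5 -0.6 -0.5 -1.2 -0.3 -0.8  0.4 -0.6  0.7 -0.8  0.7 -0.7
  0.3 -0.7]
0 0.43987053126222486 0.24606265345360046
1 0.43855162842295337 0.16806265345360044
2 0.4372327255836819 0.09006265345360046
3 0.4359138227444105 0.01206265345360047
```

```bash
python3 -m jog '[{"wx":0,"wy":0,"wz":0,"dx":0.04,"dy":-0.15,"dz":0,"hand":0.3},{"wx":0,"wy":0,"wz":0,"dx":0.04,"dy":-0.15,"dz":0,"hand":0.3},{"wx":0,"wy":0,"wz":0,"dx":0.04,"dy":-0.15,"dz":0,"hand":0.3},{"wx":0,"wy":0,"wz":0,"dx":0.04,"dy":-0.15,"dz":0,"hand":0.3},{"wx":0,"wy":0,"wz":0.0025,"dx":0.04,"dy":-0.15,"dz":0,"hand":0.3}]'
python3 -m jog '[{"wx":0,"wy":0,"wz":0,"dx":0,"dy":0,"dz":0,"hand":0.3},{"wx":0,"wy":0,"wz":0,"dx":0,"dy":0,"dz":0,"hand":0.3}]'
python3 - <<'E'
from fit import *
i,g=shot("wrist","w4"); T=r.camera_info("top"); S=r.camera_info("scene")
for n,bt,bs in [("salt_shaker",[418,207,441,233],[389,276,412,314]),("sauce_bottle",[468,264,531,295],[371,310,414,398])]:
  for d in r.masks_of("wrist",n)[:2]:
    b=np.array(d['bbox']); print(n,round(d['p'],2),b.round())
    f=lambda p:np.concatenate([bb(c,p,P[n],p[2])-q for c,q in((i,b),(T,bt),(S,bs))])
    s=least_squares(f,[.5,-.15,1.],loss='soft_l1'); print(s.x.round(4),s.fun.round(1))
E
```

```text
clock: 3.98
tool_pos: [0.4841, 0.0295, 0.3061]
eef_rot: [0.7, 0.714, 0.001, -0.0]
contact_force: [-0.1, 0.2, -1.3]
opening: 0.702
finger_force: 0.0
clock: 4.15
tool_pos: [0.4842, 0.0282, 0.3061]
eef_rot: [0.702, 0.712, 0.0, 0.0]
contact_force: [-0.6, 1.0, -0.5]
opening: 0.699
finger_force: 0.0
salt_shaker 0.88 [339. 297. 376. 361.]
[ 0.5355 -0.1299  0.9464] [-4.1 -4.1 -0.1 -0.3 -2.2 -3.4  3.6 -1.5  0.1  0.5  2.1  3.7]
sauce_bottle 0.78 [202. 360. 266. 479.]
[ 0.4011 -0.2312  0.7452] [  4.3  -0.8   2.5  13.   -2.    1.9 -11.    4.4   0.6  20.1  -2.8   3.4]
```

View pics/w4.png

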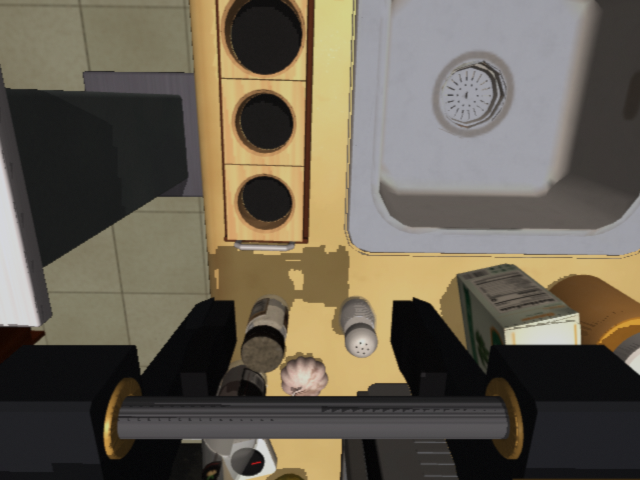

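Salt: cap at (361,342), base about (352,308). Short spice jar at (262,340), bottle behind the bar, narrow bores (264,122) and (265,200).

Run:
```python
from h import *
W=dict(np.load("pics/w4.npz")); T=r.camera_info("top")
for z in(.08,.085,.09): print(z,onz(W,361,343,z).round(4),onz(T,432,211,z).round(4))
print("base",onz(W,351,308,.01).round(3))
for p in((264,122),(265,201)): print(onz(W,*p,.037).round(4))
for (x,y) in((.53,-.126),(.53,-.13),(.535,-.126)):
  print(x,y,proj(W,[x,y,.085]).round(1),proj(T,[x,y,.085]).round(1), proj(W,[x,y,.0]).round(1))
```

```text
0.08 [ 0.5364 -0.1255  0.08  ] [ 0.538  -0.1231  0.08  ]
0.085 [ 0.5357 -0.1223  0.085 ] [ 0.5368 -0.1219  0.085 ]
0.09 [ 0.5349 -0.1191  0.09  ] [ 0.5357 -0.1206  0.09  ]
base [ 0.532 -0.122  0.01 ]
[0.4369 0.0904 0.037 ]
[0.4361 0.0127 0.037 ]
0.53 -0.126 [355.3 346.1] [434.4 214.5] [348.4 306.7]
0.53 -0.13 [355.1 349.5] [436.5 214.4] [348.3 309.7]
0.535 -0.126 [360.2 346.1] [434.3 211.9] [352.6 306.8]
```

```bash
python3 -m jog '[{"wx":0,"wy":0,"wz":0,"dx":0.052,"dy":-0.15,"dz":-0.1,"hand":0.3},{"wx":0,"wy":0,"wz":0,"dx":0.052,"dy":-0.15,"dz":-0.1,"hand":0.3},{"wx":0,"wy":0,"wz":0,"dx":0.052,"dy":-0.15,"dz":-0.1,"hand":0.3},{"wx":0,"wy":0,"wz":0,"dx":0.052,"dy":-0.15,"dz":-0.1,"hand":0.3},{"wx":0,"wy":0,"wz":0,"dx":0,"dy":0,"dz":0,"hand":0.3}]'
python3 - <<'E'
from h import *
W=dict(np.load("pics/w4.npz")); T=r.camera_info("top")
for w,t in (((525,350),(470,125)),((458,278),(400,140)),((525,350),(400,140))):
  o1,d1=ray(W,*w);o2,d2=ray(T,*t); k=np.linalg.lstsq(np.c_[d1,-d2],o2-o1,rcond=None)[0]
  print((o1+k[0]*d1).round(3),(o2+k[1]*d2).round(3))
shot("scene","s2")
E
```

```text
clock: 4.72
tool_pos: [0.529, -0.1102, 0.2137]
eef_rot: [0.704, 0.71, -0.003, -0.0]
contact_force: [0.8, -0.3, 0.3]
opening: 0.698
finger_force: 0.0
[ 0.839 -0.275 -0.14 ] [ 0.812 -0.289 -0.147]
[ 0.641 -0.067  0.044] [ 0.689 -0.072  0.065]
[ 0.628 -0.046  0.211] [ 0.628 -0.046  0.211]
```

View pics/s2.png

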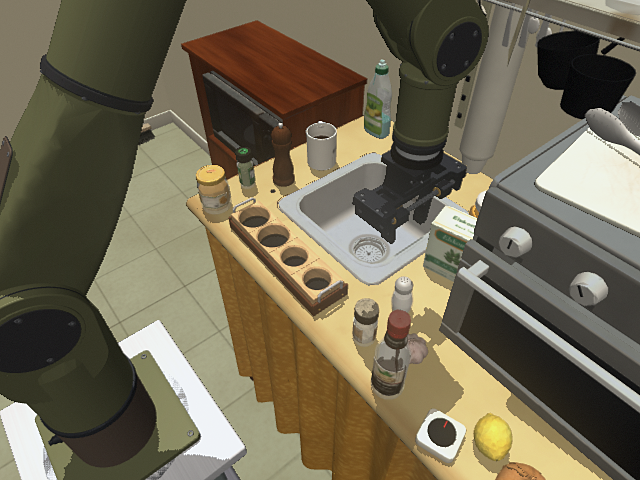

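```bash
for k in 1; do python3 -m jog '[{"wx":0,"wy":0,"wz":0.0605,"dx":0.003,"dy":-0.004,"dz":0,"hand":0.3},{"wx":0,"wy":0,"wz":0.0605,"dx":0.003,"dy":-0.004,"dz":0,"hand":0.3},{"wx":0,"wy":0,"wz":0.0605,"dx":0.003,"dy":-0.004,"dz":0,"hand":0.3},{"wx":0,"wy":0,"wz":0.0605,"dx":0.003,"dy":-0.004,"dz":0,"hand":0.3},{"wx":0,"wy":0,"wz":0.0605,"dx":0.003,"dy":-0.004,"dz":0,"hand":0.3}]'; done
python3 -m jog '[{"wx":0,"wy":0,"wz":0.0605,"dx":0.003,"dy":-0.004,"dz":0,"hand":0.3},{"wx":0,"wy":0,"wz":0.0605,"dx":0.003,"dy":-0.004,"dz":0,"hand":0.3},{"wx":0,"wy":0,"wz":0.0605,"dx":0.003,"dy":-0.004,"dz":0,"hand":0.3},{"wx":0,"wy":0,"wz":0.0605,"dx":0.003,"dy":-0.004,"dz":0,"hand":0.3},{"wx":0,"wy":0,"wz":0.0605,"dx":0,"dy":-0.004,"dz":0,"hand":0.3}]'
python3 -m jog '[{"wx":0,"wy":0,"wz":0.0605,"dx":0,"dy":-0.004,"dz":0,"hand":0.3},{"wx":0,"wy":0,"wz":0.0605,"dx":0,"dy":-0.004,"dz":0,"hand":0.3},{"wx":0,"wy":0,"wz":0.0605,"dx":0,"dy":0,"dz":0,"hand":0.3},{"wx":0,"wy":0,"wz":0,"dx":0,"dy":0,"dz":0,"hand":0.3}]'
python3 - <<'E'
from h import *
s=r.get_state(); print(s['q'].round(2),s['tool_pos'].round(4),s['eef_rot'].round(3)); i,g=shot("wrist","w5")
for d in r.masks_of("wrist","salt_shaker")[:2]:
  b=np.array(d['bbox']); print(d['p'],b.round()); print(onz(i,(b[0]+b[2])/2,b[3]-15,.085))
E
```

```text
clock: 5.18
tool_pos: [0.5338, -0.106, 0.2181]
eef_rot: [0.453, 0.892, 0.001, 0.0]
contact_force: [-1.0, -0.2, 0.6]
opening: 0.7
finger_force: 0.0
clock: 5.6
tool_pos: [0.537, -0.1111, 0.2182]
eef_rot: [0.166, 0.986, 0.001, 0.001]
contact_force: [-0.1, -0.4, -0.3]
opening: 0.701
finger_force: 0.0
clock: 5.93
tool_pos: [0.5367, -0.1137, 0.2181]
eef_rot: [-0.012, 1.0, 0.001, 0.001]
contact_force: [0.0, -0.2, 0.2]
opening: 0.702
finger_force: 0.0
[ 0.36  0.63 -0.38  1.82  0.33  0.75  1.4 ] [ 0.5367 -0.1137  0.2181] [-0.012  1.     0.001  0.001]
```

View pics/w5.png

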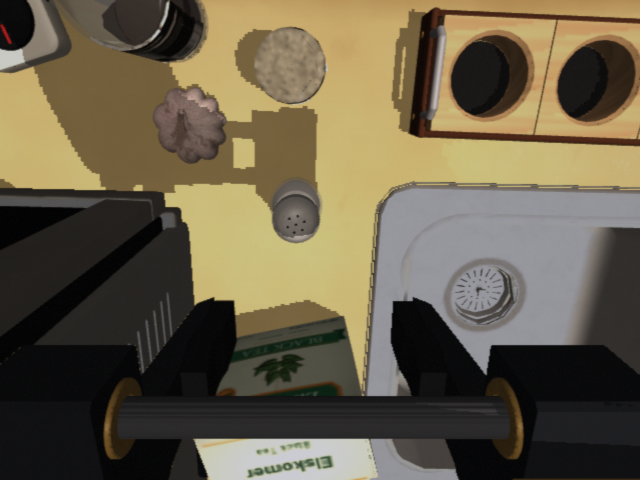

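Wrist view: salt cap at (296,218) clear of everything; the tea box lies beyond it (x+), the oven edge at column ~190.

Run:
```python
from h import *
W=dict(np.load("pics/w5.npz")); V=dict(np.load("pics/w4.npz"))
for z in(.08,.085,.09): print(onz(W,296,219,z).round(4), onz(V,361,343,z).round(4))
print("box base",onz(W,343,318,.15).round(3),onz(W,343,318,.1).round(3)); print("oven",[onz(W,190,230,z).round(3) for z in(.0,.1,.2)])
```

```text
[ 0.535  -0.1252  0.08  ] [ 0.5364 -0.1255  0.08  ]
[ 0.5336 -0.1251  0.085 ] [ 0.5357 -0.1223  0.085 ]
[ 0.5322 -0.1249  0.09  ] [ 0.5349 -0.1191  0.09  ]
box base [ 0.574 -0.095  0.15 ] [ 0.602 -0.09   0.1  ]
oven [array([ 0.571, -0.225,  0.   ]), array([ 0.539, -0.195,  0.1  ]), array([ 0.507, -0.165,  0.2  ])]
```

Run:
```python
from h import *
S,T=r.camera_info("scene"),r.camera_info("top"); W=dict(np.load("pics/w5.npz"))
print(onz(S,443,326,0).round(3),onz(T,478,218,0).round(3),onz(T,478,218,.05).round(3))
for p in((0,.19),(185,205),(165,200)): print(p,[onz(W,*p,z).round(3) for z in(0,.02,.27)])
# oven left top edge in top and scene
print([onz(T,462,98,z).round(3) for z in(.2,.3,.4)],[onz(S,480,265,z).round(3) for z in(.2,.27,.3)])
```

```text
[ 0.569 -0.211  0.   ] [ 0.54  -0.237  0.   ] [ 0.529 -0.22   0.05 ]
(0, 0.19) [array([ 0.388, -0.359,  0.   ]), array([ 0.392, -0.345,  0.02 ]), array([ 0.437, -0.179,  0.27 ])]
(185, 205) [array([ 0.547, -0.228,  0.   ]), array([ 0.542, -0.222,  0.02 ]), array([ 0.478, -0.145,  0.27 ])]
(165, 200) [array([ 0.543, -0.245,  0.   ]), array([ 0.538, -0.238,  0.02 ]), array([ 0.477, -0.149,  0.27 ])]
[array([ 0.705, -0.157,  0.2  ]), array([ 0.653, -0.123,  0.3  ]), array([ 0.601, -0.089,  0.4  ])] [array([ 0.574, -0.238,  0.2  ]), array([ 0.512, -0.265,  0.27 ]), array([ 0.486, -0.277,  0.3  ])]
```

```bash
python3 -m jog '[{"wx":0,"wy":0,"wz":-0.0545,"dx":-0.002,"dy":-0.011,"dz":0,"hand":0.3},{"wx":0,"wy":0,"wz":-0.0545,"dx":-0.002,"dy":-0.011,"dz":0,"hand":0.3},{"wx":0,"wy":0,"wz":-0.0545,"dx":-0.002,"dy":-0.011,"dz":0,"hand":0.3},{"wx":0,"wy":0,"wz":-0.0545,"dx":-0.002,"dy":-0.01,"dz":0,"hand":0.3},{"wx":0,"wy":0,"wz":0,"dx":0,"dy":0,"dz":0,"hand":0.3}]'
python3 -m jog '[{"wx":0,"wy":0,"wz":0,"dx":0,"dy":0,"dz":-0.12,"hand":0.3},{"wx":0,"wy":0,"wz":0,"dx":0,"dy":0,"dz":-0.12,"hand":0.3},{"wx":0,"wy":0,"wz":0,"dx":0,"dy":0,"dz":0,"hand":0.3}]'
python3 - <<'E'
from h import *
s=r.get_state(); print(s['tool_pos'].round(4))
E
```

```text
clock: 6.45
tool_pos: [0.5343, -0.1267, 0.2178]
eef_rot: [0.21, 0.978, -0.0, 0.0]
contact_force: [-0.1, 0.4, -0.1]
opening: 0.702
finger_force: 0.0
clock: 6.7
tool_pos: [0.5312, -0.126, 0.1536]
eef_rot: [0.206, 0.978, -0.0, -0.004]
contact_force: [-0.4, -0.0, -0.4]
opening: 0.7
finger_force: 0.0
[ 0.5312 -0.126   0.1536]
```

```bash
python3 -m jog '[{"wx":0,"wy":0,"wz":0,"dx":0.004,"dy":0.002,"dz":-0.097,"hand":0.3},{"wx":0,"wy":0,"wz":0,"dx":0.004,"dy":0.002,"dz":-0.097,"hand":0.3},{"wx":0,"wy":0,"wz":0,"dx":0.002,"dy":0.002,"dz":-0.097,"hand":0.3},{"wx":0,"wy":0,"wz":0,"dx":0,"dy":0,"dz":-0.097,"hand":0.3},{"wx":0,"wy":0,"wz":0,"dx":0,"dy":0,"dz":0,"hand":0.3}]'
python3 -m jog '[{"wx":0,"wy":0,"wz":0,"dx":0,"dy":0,"dz":0,"hand":0.3},{"wx":0,"wy":0,"wz":0,"dx":0,"dy":0,"dz":0,"hand":0.3}]'
```

```text
clock: 7.12
tool_pos: [0.535, -0.1248, 0.058]
eef_rot: [0.207, 0.978, 0.0, -0.003]
contact_force: [-0.1, -0.2, -1.5]
opening: 0.698
finger_force: 0.0
clock: 7.28
tool_pos: [0.5377, -0.1258, 0.0621]
eef_rot: [0.208, 0.978, 0.0, 0.001]
contact_force: [-0.2, 0.3, 0.3]
opening: 0.702
finger_force: 0.0
```

```bash
python3 -m jog '[{"wx":0,"wy":0,"wz":0,"dx":-0.012,"dy":0.004,"dz":-0.024,"hand":0.3},{"wx":0,"wy":0,"wz":0,"dx":0,"dy":0,"dz":0,"hand":0.3},{"wx":0,"wy":0,"wz":0,"dx":0,"dy":0,"dz":0,"hand":1},{"wx":0,"wy":0,"wz":0,"dx":0,"dy":0,"dz":0,"hand":1},{"wx":0,"wy":0,"wz":0,"dx":0,"dy":0,"dz":0,"hand":1}]' 20
python3 -m jog '[{"wx":0,"wy":0,"wz":0,"dx":0,"dy":0,"dz":0,"hand":1},{"wx":0,"wy":0,"wz":0,"dx":0,"dy":0,"dz":0,"hand":1},{"wx":0,"wy":0,"wz":0,"dx":0,"dy":0,"dz":0,"hand":1},{"wx":0,"wy":0,"wz":0,"dx":0,"dy":0,"dz":0,"hand":1}]'
python3 -c "
from h import *
shot('wrist','w6')"
```

```text
clock: 7.7
tool_pos: [0.5339, -0.1251, 0.0548]
eef_rot: [0.208, 0.978, 0.0, 0.0]
contact_force: [0.1, 0.3, -0.5]
opening: 0.499
finger_force: 0.0
clock: 8.03
tool_pos: [0.5338, -0.1252, 0.0546]
eef_rot: [0.208, 0.978, 0.0, 0.0]
contact_force: [0.7, 0.1, 2.0]
opening: 0.385
finger_force: 19.4
```

View pics/w6.png

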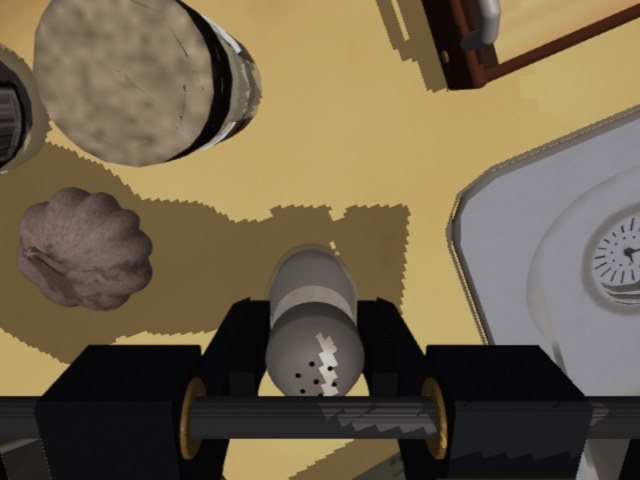

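The salt's cap (315,370) is held squarely between the pads, opening 34 mm, as expected. Lifting it and carrying it to the narrow socket at y≈.09.

```bash
python3 -m jog '[{"wx":0,"wy":0,"wz":0,"dx":0,"dy":0,"dz":0.147,"hand":1},{"wx":0,"wy":0,"wz":0,"dx":0,"dy":0,"dz":0.147,"hand":1},{"wx":0,"wy":0,"wz":0,"dx":0,"dy":0,"dz":0.147,"hand":1},{"wx":0,"wy":0,"wz":-0.0576,"dx":-0.0386,"dy":0.086,"dz":0,"hand":1},{"wx":0,"wy":0,"wz":-0.0576,"dx":-0.0386,"dy":0.086,"dz":0,"hand":1}]'
python3 -m jog '[{"wx":0,"wy":0,"wz":-0.0576,"dx":-0.0386,"dy":0.086,"dz":0,"hand":1},{"wx":0,"wy":0,"wz":-0.0576,"dx":-0.0386,"dy":0.086,"dz":0,"hand":1},{"wx":0,"wy":0,"wz":-0.0576,"dx":-0.0386,"dy":0.086,"dz":0,"hand":1},{"wx":0,"wy":0,"wz":-0.0576,"dx":-0.0386,"dy":0.086,"dz":0,"hand":1},{"wx":0,"wy":0,"wz":-0.0576,"dx":-0.0386,"dy":0.086,"dz":0,"hand":1}]'
python3 -m jog '[{"wx":0,"wy":0,"wz":-0.0576,"dx":-0.0386,"dy":0.086,"dz":0,"hand":1},{"wx":0,"wy":0,"wz":-0.0576,"dx":-0.0386,"dy":0.086,"dz":0,"hand":1},{"wx":0,"wy":0,"wz":-0.0576,"dx":-0.0386,"dy":0.086,"dz":0,"hand":1},{"wx":0,"wy":0,"wz":0,"dx":0,"dy":0,"dz":0,"hand":1},{"wx":0,"wy":0,"wz":0,"dx":0,"dy":0,"dz":0,"hand":1}]'
```

```text
clock: 8.5
tool_pos: [0.5159, -0.0834, 0.1667]
eef_rot: [0.323, 0.946, 0.001, 0.003]
contact_force: [-0.5, 0.4, -1.3]
opening: 0.388
finger_force: 19.3
clock: 8.92
tool_pos: [0.4653, 0.0265, 0.1646]
eef_rot: [0.577, 0.817, -0.0, -0.0]
contact_force: [-0.1, 0.5, -1.3]
opening: 0.383
finger_force: 19.3
clock: 9.33
tool_pos: [0.4364, 0.0914, 0.1645]
eef_rot: [0.705, 0.709, -0.0, -0.0]
contact_force: [0.4, 0.0, -1.7]
opening: 0.384
finger_force: 19.4
```

```bash
python3 -m jog '[{"wx":0,"wy":0,"wz":0,"dx":0.003,"dy":-0.006,"dz":-0.1,"hand":1},{"wx":0,"wy":0,"wz":0,"dx":0,"dy":0,"dz":-0.1,"hand":1},{"wx":0,"wy":0,"wz":0,"dx":0,"dy":0,"dz":-0.1,"hand":1},{"wx":0,"wy":0,"wz":0,"dx":0,"dy":0,"dz":-0.06,"hand":1},{"wx":0,"wy":0,"wz":0,"dx":0,"dy":0,"dz":0,"hand":1}]'
python3 -m jog '[{"wx":0,"wy":0,"wz":0,"dx":0,"dy":0,"dz":0,"hand":1},{"wx":0,"wy":0,"wz":0,"dx":0,"dy":0,"dz":0,"hand":1}]'
```

```text
clock: 9.75
tool_pos: [0.4371, 0.0868, 0.0723]
eef_rot: [0.707, 0.707, -0.002, -0.001]
contact_force: [-0.3, -0.3, -0.5]
opening: 0.38
finger_force: 19.4
clock: 9.92
tool_pos: [0.4385, 0.0877, 0.0753]
eef_rot: [0.707, 0.707, 0.0, 0.0]
contact_force: [0.4, -0.0, -0.7]
opening: 0.38
finger_force: 19.4
```

```bash
python3 -m jog '[{"wx":0,"wy":0,"wz":0,"dx":-0.004,"dy":0.008,"dz":-0.024,"hand":1},{"wx":0,"wy":0,"wz":0,"dx":0,"dy":0,"dz":-0.018,"hand":1},{"wx":0,"wy":0,"wz":0,"dx":0,"dy":0,"dz":-0.008,"hand":1},{"wx":0,"wy":0,"wz":0,"dx":0,"dy":0,"dz":0,"hand":1},{"wx":0,"wy":0,"wz":0,"dx":0,"dy":0,"dz":0,"hand":1}]'
```

```text
clock: 10.33
tool_pos: [0.4376, 0.091, 0.0643]
eef_rot: [0.707, 0.707, 0.002, 0.001]
contact_force: [-2.4, 0.6, 24.0]
opening: 0.39
finger_force: 21.7
```

```bash
python3 -m jog '[{"wx":0,"wy":0,"wz":0,"dx":0,"dy":0,"dz":-0.006,"hand":1},{"wx":0,"wy":0,"wz":0,"dx":0,"dy":0,"dz":0,"hand":1},{"wx":0,"wy":0,"wz":0,"dx":0,"dy":0,"dz":0,"hand":1}]'
```

```text
clock: 10.58
tool_pos: [0.4377, 0.091, 0.0635]
eef_rot: [0.707, 0.707, 0.002, 0.001]
contact_force: [-2.3, 0.3, 31.6]
opening: 0.392
finger_force: 22.3
```

```bash
python3 -m jog '[{"wx":0,"wy":0,"wz":0,"dx":0,"dy":0,"dz":0.009,"hand":1},{"wx":0,"wy":0,"wz":0,"dx":0,"dy":0,"dz":0,"hand":1},{"wx":0,"wy":0,"wz":0,"dx":0,"dy":0,"dz":0,"hand":1}]'
```

```text
clock: 10.83
tool_pos: [0.4376, 0.0908, 0.0638]
eef_rot: [0.707, 0.707, 0.001, 0.001]
contact_force: [-0.3, 0.1, 13.3]
opening: 0.392
finger_force: 20.8
```

Run:
```python
from fit import *
shot("scene","s3")
c=cv2.imread("pics/s3.png")[180:330,220:400]; cv2.imwrite("pics/s3c.png",cv2.resize(c,None,fx=4,fy=4))
```

```text
(no output)
```

View pics/s3c.png

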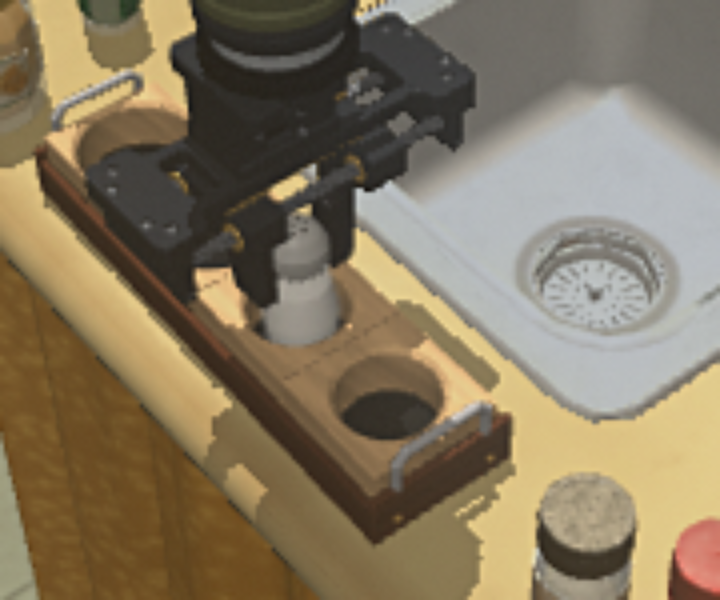

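The salt stands upright in the third bore (crop ≈(300,290)). I'll release and go up, then over to the mill.

```bash
python3 -m jog '[{"wx":0,"wy":0,"wz":0,"dx":0,"dy":0,"dz":0.004,"hand":0.3},{"wx":0,"wy":0,"wz":0,"dx":0,"dy":0,"dz":0,"hand":0.3},{"wx":0,"wy":0,"wz":0,"dx":0,"dy":0,"dz":0,"hand":0.3},{"wx":0,"wy":0,"wz":0,"dx":0,"dy":0,"dz":0,"hand":0.3},{"wx":0,"wy":0,"wz":0,"dx":0,"dy":0,"dz":0.02,"hand":0.3}]'
python3 -m jog '[{"wx":0,"wy":0,"wz":0,"dx":0,"dy":0,"dz":0.1,"hand":0.3},{"wx":0,"wy":0,"wz":0,"dx":0,"dy":0,"dz":0.16,"hand":0.2},{"wx":0,"wy":0,"wz":0,"dx":0,"dy":0,"dz":0.16,"hand":0.1},{"wx":0,"wy":0,"wz":0,"dx":0,"dy":0,"dz":0.16,"hand":0},{"wx":0,"wy":0,"wz":0,"dx":0.07,"dy":0.12,"dz":0.12,"hand":0}]'
python3 -m jog '[{"wx":0,"wy":0,"wz":0,"dx":0.08,"dy":0.125,"dz":0.08,"hand":0},{"wx":0,"wy":0,"wz":0,"dx":0.08,"dy":0.125,"dz":0,"hand":0},{"wx":0,"wy":0,"wz":0,"dx":0.08,"dy":0.125,"dz":0,"hand":0},{"wx":0,"wy":0,"wz":0,"dx":0.08,"dy":0.125,"dz":0,"hand":0},{"wx":0,"wy":0,"wz":0,"dx":0.08,"dy":0.125,"dz":0,"hand":0}]'
python3 -m jog '[{"wx":0,"wy":0,"wz":0,"dx":0.08,"dy":0.12,"dz":0,"hand":0},{"wx":0,"wy":0,"wz":0,"dx":0.08,"dy":0.12,"dz":0,"hand":0},{"wx":0,"wy":0,"wz":0,"dx":0,"dy":0,"dz":0,"hand":0},{"wx":0,"wy":0,"wz":0,"dx":0,"dy":0,"dz":0,"hand":0}]'
```

```text
clock: 11.3
tool_pos: [0.4364, 0.0904, 0.0683]
eef_rot: [0.707, 0.707, -0.001, -0.0]
contact_force: [1.0, 1.0, -0.1]
opening: 0.693
finger_force: 0.0
clock: 11.72
tool_pos: [0.4501, 0.1122, 0.2445]
eef_rot: [0.71, 0.704, -0.002, 0.0]
contact_force: [1.6, -0.5, -1.1]
opening: 0.978
finger_force: 0.0
clock: 12.13
tool_pos: [0.5526, 0.2752, 0.2613]
eef_rot: [0.707, 0.707, -0.0, -0.0]
contact_force: [0.7, 0.3, -0.3]
opening: 1.0
finger_force: 0.0
clock: 12.47
tool_pos: [0.5921, 0.3354, 0.2598]
eef_rot: [0.706, 0.708, -0.0, -0.0]
contact_force: [-0.4, -1.1, -0.4]
opening: 1.001
finger_force: 0.0
```

```bash
python3 -m jog '[{"wx":0,"wy":0,"wz":0,"dx":0.036,"dy":0.076,"dz":-0.08,"hand":0},{"wx":0,"wy":0,"wz":0,"dx":0,"dy":0,"dz":0,"hand":0},{"wx":0,"wy":0,"wz":0,"dx":0,"dy":0,"dz":0,"hand":0}]'
python3 - <<'E'
from h import *
i,g=shot("wrist","w7"); print(r.get_state()['tool_pos'])
print(proj(i,[.601,.3547,.17]),proj(i,[.601,.3547,.0]))
for d in r.masks_of("wrist","pepper_mill")[:2]: print(d['p'],np.round(d['bbox']))
E
```

```text
clock: 12.72
tool_pos: [0.6, 0.3516, 0.2398]
eef_rot: [0.707, 0.707, -0.002, -0.0]
contact_force: [-0.3, -0.6, -0.1]
opening: 1.001
finger_force: 0.0
[0.60079362 0.35097958 0.24088616]
[314.42802632 252.17397045] [314.29512765 188.95742783]
0.95 [273. 158. 356. 275.]
```

View pics/w7.png

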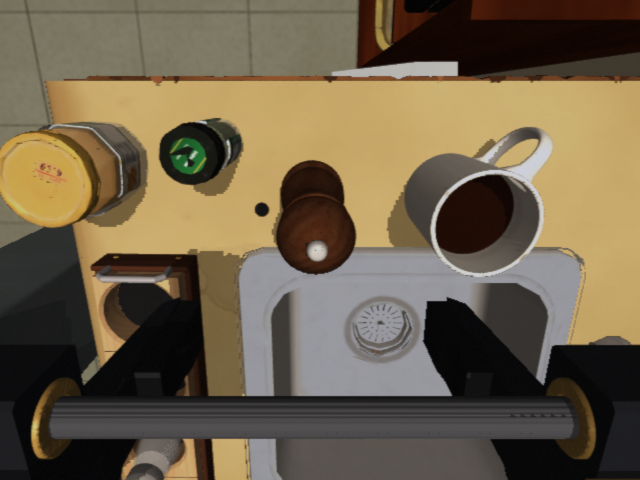

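Mill knob at (317,251), within 3 px of prediction; the salt stands in its socket at (155,455). Descending.

```bash
python3 -m jog '[{"wx":0,"wy":0,"wz":0,"dx":0.005,"dy":0.017,"dz":-0.1,"hand":0.15},{"wx":0,"wy":0,"wz":0,"dx":0,"dy":0,"dz":-0.1,"hand":0.15},{"wx":0,"wy":0,"wz":0,"dx":0,"dy":0,"dz":-0.1,"hand":0.15},{"wx":0,"wy":0,"wz":0,"dx":0,"dy":0,"dz":-0.1,"hand":0.15},{"wx":0,"wy":0,"wz":0,"dx":0,"dy":0,"dz":0,"hand":0.15}]'
python3 -m jog '[{"wx":0,"wy":0,"wz":0,"dx":0,"dy":0,"dz":0,"hand":0.15},{"wx":0,"wy":0,"wz":0,"dx":0,"dy":0,"dz":0,"hand":0.15}]'
python3 -c "
from h import *
W=dict(np.load('pics/w7.npz'));V=dict(np.load('pics/w2.npz'))
print(proj(W,[.5165,.398,.105]),proj(W,[.5165,.398,.1]),onz(W,190,152,.103),onz(V,403,200,.103))"
```

```text
clock: 13.23
tool_pos: [0.5997, 0.3541, 0.1371]
eef_rot: [0.708, 0.707, -0.004, -0.001]
contact_force: [-0.2, 0.6, -0.8]
opening: 0.852
finger_force: 0.0
clock: 13.4
tool_pos: [0.6041, 0.3566, 0.1433]
eef_rot: [0.707, 0.707, 0.001, 0.001]
contact_force: [0.6, -0.0, 0.3]
opening: 0.851
finger_force: 0.0
[188.10051206 157.31247219] [190.20637012 156.32705948] [0.5175136  0.40126229 0.103     ] [0.51827728 0.3985863  0.103     ]
```

```bash
python3 -m jog '[{"wx":0,"wy":0,"wz":0,"dx":-0.006,"dy":-0.004,"dz":-0.043,"hand":0.15},{"wx":0,"wy":0,"wz":0,"dx":0,"dy":0,"dz":-0.043,"hand":0.15},{"wx":0,"wy":0,"wz":0,"dx":0,"dy":0,"dz":0,"hand":0.15},{"wx":0,"wy":0,"wz":0,"dx":0,"dy":0,"dz":0,"hand":1},{"wx":0,"wy":0,"wz":0,"dx":0,"dy":0,"dz":0,"hand":1}]' 30
python3 -m jog '[{"wx":0,"wy":0,"wz":0,"dx":0,"dy":0,"dz":0,"hand":1},{"wx":0,"wy":0,"wz":0,"dx":0,"dy":0,"dz":0,"hand":1},{"wx":0,"wy":0,"wz":0,"dx":0,"dy":0,"dz":0,"hand":1},{"wx":0,"wy":0,"wz":0,"dx":0,"dy":0,"dz":0,"hand":1},{"wx":0,"wy":0,"wz":0,"dx":0,"dy":0,"dz":0,"hand":1}]'
```

```text
clock: 13.82
tool_pos: [0.6013, 0.3559, 0.1195]
eef_rot: [0.707, 0.707, 0.0, 0.0]
contact_force: [-0.2, -1.1, 0.4]
opening: 0.72
finger_force: 0.0
clock: 14.23
tool_pos: [0.6013, 0.356, 0.1198]
eef_rot: [0.707, 0.707, 0.0, -0.0]
contact_force: [-1.0, 1.1, 1.9]
opening: 0.533
finger_force: 29.4
```

```bash
python3 -m jog '[{"wx":0,"wy":0,"wz":0,"dx":0,"dy":0,"dz":0.08,"hand":1},{"wx":0,"wy":0,"wz":0,"dx":0,"dy":0,"dz":0.12,"hand":1},{"wx":0,"wy":0,"wz":0,"dx":0,"dy":0,"dz":0.12,"hand":1},{"wx":0,"wy":0,"wz":0,"dx":-0.05,"dy":-0.06,"dz":0,"hand":1},{"wx":0,"wy":0,"wz":0,"dx":-0.08,"dy":-0.094,"dz":0,"hand":1}]'
python3 -m jog '[{"wx":0,"wy":0,"wz":0,"dx":-0.08,"dy":-0.094,"dz":0,"hand":1},{"wx":0,"wy":0,"wz":0,"dx":-0.08,"dy":-0.094,"dz":0,"hand":1},{"wx":0,"wy":0,"wz":0,"dx":-0.08,"dy":-0.094,"dz":0,"hand":1},{"wx":0,"wy":0,"wz":0,"dx":-0.08,"dy":-0.094,"dz":0,"hand":1},{"wx":0,"wy":0,"wz":0,"dx":-0.08,"dy":-0.094,"dz":0,"hand":1}]'
python3 -m jog '[{"wx":0,"wy":0,"wz":0,"dx":-0.08,"dy":-0.09,"dz":0,"hand":1},{"wx":0,"wy":0,"wz":0,"dx":-0.04,"dy":-0.04,"dz":0,"hand":1},{"wx":0,"wy":0,"wz":0,"dx":0,"dy":0,"dz":0,"hand":1},{"wx":0,"wy":0,"wz":0,"dx":0,"dy":0,"dz":0,"hand":1},{"wx":0,"wy":0,"wz":0,"dx":0,"dy":0,"dz":0,"hand":1}]'
```

```text
clock: 14.65
tool_pos: [0.571, 0.3202, 0.2011]
eef_rot: [0.706, 0.708, 0.004, 0.001]
contact_force: [-0.5, 0.3, -3.1]
opening: 0.534
finger_force: 29.6
clock: 15.07
tool_pos: [0.4675, 0.1986, 0.1993]
eef_rot: [0.707, 0.707, -0.0, 0.0]
contact_force: [-0.0, -0.0, -2.1]
opening: 0.532
finger_force: 29.6
clock: 15.48
tool_pos: [0.44, 0.1684, 0.1996]
eef_rot: [0.707, 0.707, 0.001, 0.0]
contact_force: [-0.2, 0.5, -2.2]
opening: 0.537
finger_force: 29.6
```

```bash
python3 -m jog '[{"wx":0,"wy":0,"wz":0,"dx":-0.006,"dy":-0.001,"dz":-0.08,"hand":1},{"wx":0,"wy":0,"wz":0,"dx":0,"dy":0,"dz":-0.08,"hand":1},{"wx":0,"wy":0,"wz":0,"dx":0,"dy":0,"dz":-0.08,"hand":1},{"wx":0,"wy":0,"wz":0,"dx":0,"dy":0,"dz":0,"hand":1},{"wx":0,"wy":0,"wz":0,"dx":0,"dy":0,"dz":0,"hand":1}]'
python3 -m jog '[{"wx":0,"wy":0,"wz":0,"dx":0,"dy":0,"dz":-0.02,"hand":1},{"wx":0,"wy":0,"wz":0,"dx":0,"dy":0,"dz":-0.012,"hand":1},{"wx":0,"wy":0,"wz":0,"dx":0,"dy":0,"dz":0,"hand":1},{"wx":0,"wy":0,"wz":0,"dx":0,"dy":0,"dz":0,"hand":1}]'
```

```text
clock: 15.9
tool_pos: [0.4376, 0.1678, 0.1388]
eef_rot: [0.707, 0.707, -0.0, -0.0]
contact_force: [-0.7, 0.0, -1.7]
opening: 0.538
finger_force: 29.6
clock: 16.23
tool_pos: [0.4376, 0.1673, 0.1319]
eef_rot: [0.707, 0.707, 0.0, 0.0]
contact_force: [1.0, -0.6, -1.8]
opening: 0.533
finger_force: 29.6
```

```bash
python3 -m jog '[{"wx":0,"wy":0,"wz":0,"dx":0.002,"dy":0.002,"dz":-0.012,"hand":1},{"wx":0,"wy":0,"wz":0,"dx":0,"dy":0,"dz":0,"hand":1},{"wx":0,"wy":0,"wz":0,"dx":0,"dy":0,"dz":0,"hand":1}]'
python3 -m jog '[{"wx":0,"wy":0,"wz":0,"dx":0,"dy":0,"dz":-0.008,"hand":1},{"wx":0,"wy":0,"wz":0,"dx":0,"dy":0,"dz":0,"hand":1},{"wx":0,"wy":0,"wz":0,"dx":0,"dy":0,"dz":0,"hand":1}]'
```

```text
clock: 16.48
tool_pos: [0.438, 0.1675, 0.1302]
eef_rot: [0.707, 0.707, 0.001, 0.0]
contact_force: [-1.6, -0.2, 15.8]
opening: 0.529
finger_force: 29.4
clock: 16.73
tool_pos: [0.4379, 0.1676, 0.129]
eef_rot: [0.707, 0.707, 0.001, -0.0]
contact_force: [-3.9, -0.0, 25.6]
opening: 0.532
finger_force: 29.3
```

Contact sits consistently ~4 mm above nominal for both (tray thickness), so both are on the bore floor. Releasing and going to the spice jar.

```bash
python3 -m jog '[{"wx":0,"wy":0,"wz":0,"dx":0,"dy":0,"dz":0.009,"hand":1},{"wx":0,"wy":0,"wz":0,"dx":0,"dy":0,"dz":0,"hand":1},{"wx":0,"wy":0,"wz":0,"dx":0,"dy":0,"dz":0,"hand":0.15},{"wx":0,"wy":0,"wz":0,"dx":0,"dy":0,"dz":0,"hand":0.15},{"wx":0,"wy":0,"wz":0,"dx":0,"dy":0,"dz":0,"hand":0.15}]'
python3 -m jog '[{"wx":0,"wy":0,"wz":0,"dx":0,"dy":0,"dz":0,"hand":0.15},{"wx":0,"wy":0,"wz":0,"dx":0,"dy":0,"dz":0.06,"hand":0.15},{"wx":0,"wy":0,"wz":0,"dx":0,"dy":0,"dz":0.13,"hand":0.15},{"wx":0,"wy":0,"wz":0,"dx":0,"dy":0,"dz":0.13,"hand":0.2},{"wx":0,"wy":0,"wz":0,"dx":0,"dy":0,"dz":0.1,"hand":0.3}]'
python3 -m jog '[{"wx":0,"wy":0,"wz":0,"dx":0.05,"dy":0.12,"dz":0,"hand":0.3},{"wx":0,"wy":0,"wz":0,"dx":0.05,"dy":0.14,"dz":0,"hand":0.3},{"wx":0,"wy":0,"wz":0,"dx":0.05,"dy":0.14,"dz":0,"hand":0.3},{"wx":0,"wy":0,"wz":0,"dx":0.05,"dy":0.14,"dz":0,"hand":0.3},{"wx":0,"wy":0,"wz":0,"dx":0.05,"dy":0.14,"dz":0,"hand":0.3}]'
python3 -m jog '[{"wx":0,"wy":0,"wz":0,"dx":0.05,"dy":0.14,"dz":0,"hand":0.35},{"wx":0,"wy":0,"wz":0,"dx":0.017,"dy":0.1,"dz":0,"hand":0.35},{"wx":0,"wy":0,"wz":0,"dx":0,"dy":0,"dz":0,"hand":0.35},{"wx":0,"wy":0,"wz":0,"dx":0,"dy":0,"dz":0,"hand":0.35}]'
python3 - <<'E'
from h import *
i,g=shot("wrist","w8"); print(r.get_state()['tool_pos'],[proj(i,[.517,.399,z]) for z in(.105,0)])
for d in r.masks_of("wrist","tall_spice")[:2]: print(d['p'],np.round(d['bbox']))
E
```

```text
clock: 17.15
tool_pos: [0.4379, 0.1676, 0.1285]
eef_rot: [0.707, 0.707, 0.0, 0.0]
contact_force: [-0.2, 0.0, -1.0]
opening: 0.731
finger_force: 0.0
clock: 17.57
tool_pos: [0.4379, 0.1674, 0.2354]
eef_rot: [0.707, 0.707, 0.0, 0.0]
contact_force: [0.7, 1.0, -0.5]
opening: 0.749
finger_force: 0.0
clock: 17.98
tool_pos: [0.5003, 0.3392, 0.2336]
eef_rot: [0.707, 0.707, -0.0, -0.0]
contact_force: [1.0, 0.8, -0.1]
opening: 0.701
finger_force: 0.0
clock: 18.32
tool_pos: [0.5162, 0.3989, 0.2325]
eef_rot: [0.706, 0.708, -0.001, -0.0]
contact_force: [1.7, -0.4, 0.0]
opening: 0.652
finger_force: 0.0
[0.51660174 0.39683434 0.23289152] [array([313.72354647, 227.20444493]), array([313.56639828, 194.17053663])]
0.74 [281. 172. 343. 254.]
```

View pics/w8.png

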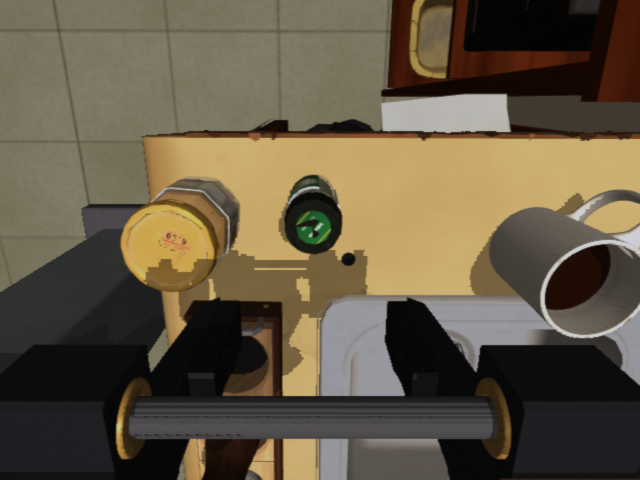

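The green-topped jar's top is at (313,225), 2 px from prediction; honey is clear on the left. Descending.

```bash
python3 -m jog '[{"wx":0,"wy":0,"wz":0,"dx":0.002,"dy":0.013,"dz":-0.1,"hand":0.35},{"wx":0,"wy":0,"wz":0,"dx":0,"dy":0,"dz":-0.12,"hand":0.35},{"wx":0,"wy":0,"wz":0,"dx":0,"dy":0,"dz":-0.12,"hand":0.35},{"wx":0,"wy":0,"wz":0,"dx":0,"dy":0,"dz":-0.12,"hand":0.35},{"wx":0,"wy":0,"wz":0,"dx":0,"dy":0,"dz":-0.1,"hand":0.35}]'
python3 -m jog '[{"wx":0,"wy":0,"wz":0,"dx":0,"dy":0,"dz":0,"hand":0.35},{"wx":0,"wy":0,"wz":0,"dx":0,"dy":0,"dz":0,"hand":0.35}]'
```

```text
clock: 18.83
tool_pos: [0.5172, 0.3982, 0.0922]
eef_rot: [0.708, 0.706, -0.001, 0.0]
contact_force: [-0.5, -0.1, 0.1]
opening: 0.649
finger_force: 0.0
clock: 19.0
tool_pos: [0.5172, 0.3987, 0.0933]
eef_rot: [0.708, 0.706, -0.002, 0.0]
contact_force: [-0.2, 0.9, 1.3]
opening: 0.651
finger_force: 0.0
```

```bash
python3 -m jog '[{"wx":0,"wy":0,"wz":0,"dx":0,"dy":0.005,"dz":-0.065,"hand":0.35},{"wx":0,"wy":0,"wz":0,"dx":0,"dy":0,"dz":-0.065,"hand":0.35},{"wx":0,"wy":0,"wz":0,"dx":0,"dy":0,"dz":0,"hand":0.35},{"wx":0,"wy":0,"wz":0,"dx":0,"dy":0,"dz":0,"hand":0.35},{"wx":0,"wy":0,"wz":0,"dx":0,"dy":0,"dz":0,"hand":1}]' 25
python3 -m jog '[{"wx":0,"wy":0,"wz":0,"dx":0,"dy":0,"dz":0,"hand":1},{"wx":0,"wy":0,"wz":0,"dx":0,"dy":0,"dz":0,"hand":1},{"wx":0,"wy":0,"wz":0,"dx":0,"dy":0,"dz":0,"hand":1},{"wx":0,"wy":0,"wz":0,"dx":0,"dy":0,"dz":0,"hand":1}]'
```

```text
clock: 19.42
tool_pos: [0.5188, 0.4024, 0.0634]
eef_rot: [0.707, 0.707, 0.002, 0.0]
contact_force: [0.2, -0.1, -0.4]
opening: 0.597
finger_force: 0.0
clock: 19.75
tool_pos: [0.5182, 0.4026, 0.0627]
eef_rot: [0.707, 0.707, 0.001, 0.0]
contact_force: [-1.8, -0.1, 6.8]
opening: 0.448
finger_force: 25.0
```

```bash
python3 -m jog '[{"wx":0,"wy":0,"wz":0,"dx":0,"dy":0,"dz":0.1,"hand":1},{"wx":0,"wy":0,"wz":0,"dx":0,"dy":0,"dz":0.16,"hand":1},{"wx":0,"wy":0,"wz":0,"dx":0,"dy":0,"dz":0.16,"hand":1},{"wx":0,"wy":0,"wz":0,"dx":0,"dy":0,"dz":0.16,"hand":1},{"wx":0,"wy":0,"wz":0,"dx":0,"dy":0,"dz":0.16,"hand":1}]'
python3 -m jog '[{"wx":0,"wy":0,"wz":0,"dx":0,"dy":0,"dz":0.14,"hand":1},{"wx":0,"wy":0,"wz":0,"dx":-0.033,"dy":-0.1,"dz":0,"hand":1},{"wx":0,"wy":0,"wz":0,"dx":-0.033,"dy":-0.155,"dz":0,"hand":1},{"wx":0,"wy":0,"wz":0,"dx":-0.033,"dy":-0.155,"dz":0,"hand":1},{"wx":0,"wy":0,"wz":0,"dx":-0.033,"dy":-0.155,"dz":0,"hand":1}]'
python3 -m jog '[{"wx":0,"wy":0,"wz":0,"dx":-0.033,"dy":-0.155,"dz":0,"hand":1},{"wx":0,"wy":0,"wz":0,"dx":-0.033,"dy":-0.155,"dz":0,"hand":1},{"wx":0,"wy":0,"wz":0,"dx":-0.033,"dy":-0.155,"dz":0,"hand":1},{"wx":0,"wy":0,"wz":0,"dx":-0.033,"dy":-0.155,"dz":0,"hand":1},{"wx":0,"wy":0,"wz":0,"dx":-0.033,"dy":-0.155,"dz":0,"hand":1}]'
python3 -m jog '[{"wx":0,"wy":0,"wz":0,"dx":-0.03,"dy":-0.155,"dz":0,"hand":1},{"wx":0,"wy":0,"wz":0,"dx":0,"dy":-0.05,"dz":0,"hand":1},{"wx":0,"wy":0,"wz":0,"dx":0,"dy":0,"dz":0,"hand":1},{"wx":0,"wy":0,"wz":0,"dx":0,"dy":0,"dz":0,"hand":1}]'
```

```text
clock: 20.17
tool_pos: [0.5172, 0.4017, 0.2482]
eef_rot: [0.707, 0.707, -0.0, 0.0]
contact_force: [0.4, -0.4, -1.3]
opening: 0.452
finger_force: 25.0
clock: 20.58
tool_pos: [0.4837, 0.2593, 0.2814]
eef_rot: [0.707, 0.707, 0.0, 0.0]
contact_force: [0.4, -0.3, -0.6]
opening: 0.449
finger_force: 25.0
clock: 21.0
tool_pos: [0.4424, 0.0653, 0.2815]
eef_rot: [0.707, 0.707, 0.0, 0.0]
contact_force: [1.4, 0.1, -1.8]
opening: 0.453
finger_force: 25.0
clock: 21.33
tool_pos: [0.4359, 0.0155, 0.2815]
eef_rot: [0.708, 0.706, 0.0, 0.0]
contact_force: [0.3, 0.0, -0.8]
opening: 0.453
finger_force: 25.0
```

```bash
python3 -m jog '[{"wx":0,"wy":0,"wz":0,"dx":0.001,"dy":-0.004,"dz":-0.12,"hand":1},{"wx":0,"wy":0,"wz":0,"dx":0,"dy":0,"dz":-0.14,"hand":1},{"wx":0,"wy":0,"wz":0,"dx":0,"dy":0,"dz":-0.14,"hand":1},{"wx":0,"wy":0,"wz":0,"dx":0,"dy":0,"dz":-0.14,"hand":1},{"wx":0,"wy":0,"wz":0,"dx":0,"dy":0,"dz":-0.08,"hand":1}]'
python3 -m jog '[{"wx":0,"wy":0,"wz":0,"dx":0,"dy":0,"dz":0,"hand":1},{"wx":0,"wy":0,"wz":0,"dx":0,"dy":0,"dz":0,"hand":1},{"wx":0,"wy":0,"wz":0,"dx":0,"dy":0,"dz":0,"hand":1}]'
```

```text
clock: 21.75
tool_pos: [0.4354, 0.0172, 0.1233]
eef_rot: [0.706, 0.708, -0.0, -0.001]
contact_force: [-0.2, -0.4, -0.7]
opening: 0.449
finger_force: 25.0
clock: 22.0
tool_pos: [0.4369, 0.0159, 0.127]
eef_rot: [0.707, 0.708, 0.001, 0.0]
contact_force: [-0.3, 0.2, -1.0]
opening: 0.449
finger_force: 25.0
```

```bash
python3 -m jog '[{"wx":0,"wy":0,"wz":0,"dx":-0.003,"dy":-0.006,"dz":-0.06,"hand":1},{"wx":0,"wy":0,"wz":0,"dx":0,"dy":0,"dz":-0.06,"hand":1},{"wx":0,"wy":0,"wz":0,"dx":0,"dy":0,"dz":-0.05,"hand":1},{"wx":0,"wy":0,"wz":0,"dx":0,"dy":0,"dz":0,"hand":1},{"wx":0,"wy":0,"wz":0,"dx":0,"dy":0,"dz":0,"hand":1}]'
python3 -m jog '[{"wx":0,"wy":0,"wz":0,"dx":0,"dy":0,"dz":-0.012,"hand":1},{"wx":0,"wy":0,"wz":0,"dx":0,"dy":0,"dz":-0.008,"hand":1},{"wx":0,"wy":0,"wz":0,"dx":0,"dy":0,"dz":0,"hand":1},{"wx":0,"wy":0,"wz":0,"dx":0,"dy":0,"dz":0,"hand":1}]'
```

```text
clock: 22.42
tool_pos: [0.4361, 0.0137, 0.0847]
eef_rot: [0.707, 0.707, 0.001, 0.001]
contact_force: [0.2, 0.1, -1.2]
opening: 0.444
finger_force: 25.0
clock: 22.75
tool_pos: [0.4355, 0.0134, 0.0791]
eef_rot: [0.707, 0.707, 0.0, 0.0]
contact_force: [1.0, -0.3, -1.5]
opening: 0.451
finger_force: 25.0
```

```bash
python3 -m jog '[{"wx":0,"wy":0,"wz":0,"dx":0,"dy":0,"dz":-0.012,"hand":1},{"wx":0,"wy":0,"wz":0,"dx":0,"dy":0,"dz":-0.008,"hand":1},{"wx":0,"wy":0,"wz":0,"dx":0,"dy":0,"dz":0,"hand":1},{"wx":0,"wy":0,"wz":0,"dx":0,"dy":0,"dz":0,"hand":1}]'
python3 -m jog '[{"wx":0,"wy":0,"wz":0,"dx":0,"dy":0,"dz":-0.008,"hand":1},{"wx":0,"wy":0,"wz":0,"dx":0,"dy":0,"dz":0,"hand":1},{"wx":0,"wy":0,"wz":0,"dx":0,"dy":0,"dz":0,"hand":1}]'
```

```text
clock: 23.08
tool_pos: [0.4352, 0.0133, 0.0742]
eef_rot: [0.707, 0.707, 0.0, 0.0]
contact_force: [-0.4, -0.1, 9.4]
opening: 0.448
finger_force: 25.0
clock: 23.33
tool_pos: [0.4352, 0.0133, 0.0732]
eef_rot: [0.707, 0.707, 0.001, 0.0]
contact_force: [-2.0, 1.0, 23.2]
opening: 0.451
finger_force: 25.0
```

```bash
python3 -m jog '[{"wx":0,"wy":0,"wz":0,"dx":0,"dy":0,"dz":0.008,"hand":1},{"wx":0,"wy":0,"wz":0,"dx":0,"dy":0,"dz":0,"hand":1},{"wx":0,"wy":0,"wz":0,"dx":0,"dy":0,"dz":0,"hand":0.35},{"wx":0,"wy":0,"wz":0,"dx":0,"dy":0,"dz":0,"hand":0.35},{"wx":0,"wy":0,"wz":0,"dx":0,"dy":0,"dz":0,"hand":0.35}]'
python3 -m jog '[{"wx":0,"wy":0,"wz":0,"dx":0,"dy":0,"dz":0.04,"hand":0.35},{"wx":0,"wy":0,"wz":0,"dx":0,"dy":0,"dz":0.14,"hand":0.35},{"wx":0,"wy":0,"wz":0,"dx":0,"dy":0,"dz":0.16,"hand":0.2},{"wx":0,"wy":0,"wz":0,"dx":0,"dy":0,"dz":0.16,"hand":0.2},{"wx":0,"wy":0,"wz":0,"dx":0,"dy":0,"dz":0.16,"hand":0.2}]'
python3 -m jog '[{"wx":0,"wy":0,"wz":0.061,"dx":-0.014,"dy":-0.06,"dz":0.16,"hand":0.2},{"wx":0,"wy":0,"wz":0.061,"dx":-0.014,"dy":-0.097,"dz":0,"hand":0.2},{"wx":0,"wy":0,"wz":0.061,"dx":-0.014,"dy":-0.097,"dz":0,"hand":0.2},{"wx":0,"wy":0,"wz":0.061,"dx":-0.014,"dy":-0.097,"dz":0,"hand":0.2},{"wx":0,"wy":0,"wz":0.061,"dx":-0.014,"dy":-0.097,"dz":0,"hand":0.2}]'
python3 -m jog '[{"wx":0,"wy":0,"wz":0.061,"dx":-0.014,"dy":-0.097,"dz":0,"hand":0.2},{"wx":0,"wy":0,"wz":0.061,"dx":-0.014,"dy":-0.097,"dz":0,"hand":0.2},{"wx":0,"wy":0,"wz":0.061,"dx":-0.014,"dy":-0.097,"dz":0,"hand":0.2},{"wx":0,"wy":0,"wz":0.061,"dx":-0.014,"dy":-0.097,"dz":0,"hand":0.2},{"wx":0,"wy":0,"wz":0.061,"dx":-0.014,"dy":-0.097,"dz":0,"hand":0.2}]'
python3 -m jog '[{"wx":0,"wy":0,"wz":0,"dx":0,"dy":0,"dz":0,"hand":0.2},{"wx":0,"wy":0,"wz":0,"dx":0,"dy":0,"dz":0,"hand":0.2}]'
python3 - <<'E'
from h import *
i,g=shot("wrist","w9"); print(r.get_state()['tool_pos'],[proj(i,[.4,-.23,z]) for z in(.204,0)])
for d in r.masks_of("wrist","sauce_bottle")[:2]: print(d['p'],np.round(d['bbox']))
E
```

```text
clock: 23.75
tool_pos: [0.4352, 0.0133, 0.0734]
eef_rot: [0.707, 0.707, -0.0, -0.0]
contact_force: [-1.1, 0.5, -0.5]
opening: 0.642
finger_force: 0.0
clock: 24.17
tool_pos: [0.4345, 0.0132, 0.2402]
eef_rot: [0.707, 0.707, -0.001, -0.0]
contact_force: [1.3, 0.1, -0.7]
opening: 0.796
finger_force: 0.0
clock: 24.58
tool_pos: [0.4174, -0.0991, 0.2777]
eef_rot: [0.459, 0.888, 0.0, 0.0]
contact_force: [-0.0, 0.3, -0.2]
opening: 0.799
finger_force: 0.0
clock: 25.0
tool_pos: [0.3997, -0.2206, 0.2773]
eef_rot: [0.172, 0.985, 0.0, -0.0]
contact_force: [0.2, -0.3, 0.2]
opening: 0.796
finger_force: 0.0
clock: 25.17
tool_pos: [0.3995, -0.2208, 0.2772]
eef_rot: [0.177, 0.984, 0.0, -0.0]
contact_force: [-0.0, 0.6, 0.7]
opening: 0.798
finger_force: 0.0
[ 0.39995647 -0.21936503  0.27720794] [array([297.15012103, 260.56314776]), array([304.21494646, 187.93924555])]
0.74 [269. 160. 344. 285.]
```

View pics/w9.png

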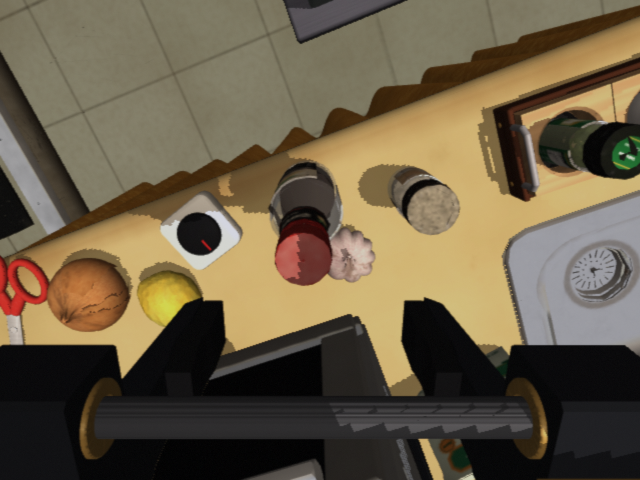

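The cap shows at (303,256), predicted (297,261); the green-topped jar stands in the last bore at (590,145).

Run:
```python
from h import *
i=dict(np.load("pics/w9.npz"))
print(onz(i,303,256,.204),onz(i,306,200,.03), [proj(i,[.4,-.227,z]) for z in(.204,.105,0)])
T=r.camera_info("top"); print(onz(T,518,277,.204), r.get_state()['tool_pos'])
```

```text
[ 0.39856866 -0.22591049  0.204     ] [ 0.40611827 -0.22984244  0.03      ] [array([302.09819251, 258.84409253]), array([305.15673883, 213.41318375]), array([306.93908421, 186.93865563])]
[ 0.39932418 -0.21958618  0.204     ] [ 0.40024123 -0.21855649  0.27726757]
```

```bash
python3 -m jog '[{"wx":0,"wy":0,"wz":0,"dx":-0.002,"dy":-0.03,"dz":-0.08,"hand":0.2},{"wx":0,"wy":0,"wz":0,"dx":0,"dy":0,"dz":-0.1,"hand":0.2},{"wx":0,"wy":0,"wz":0,"dx":0,"dy":0,"dz":-0.1,"hand":0.2},{"wx":0,"wy":0,"wz":0,"dx":0,"dy":0,"dz":-0.08,"hand":0.2},{"wx":0,"wy":0,"wz":0,"dx":0,"dy":0,"dz":0,"hand":0.2}]'
python3 -m jog '[{"wx":0,"wy":0,"wz":0,"dx":0,"dy":0,"dz":0,"hand":0.2},{"wx":0,"wy":0,"wz":0,"dx":0,"dy":0,"dz":0,"hand":0.2}]'
```

```text
clock: 25.68
tool_pos: [0.3984, -0.2243, 0.1848]
eef_rot: [0.173, 0.985, 0.001, -0.003]
contact_force: [-0.1, -0.0, 0.1]
opening: 0.8
finger_force: 0.0
clock: 25.85
tool_pos: [0.4007, -0.2264, 0.1884]
eef_rot: [0.174, 0.985, -0.0, 0.001]
contact_force: [-0.1, 0.2, 0.5]
opening: 0.797
finger_force: 0.0
```

```bash
python3 -m jog '[{"wx":0,"wy":0,"wz":0,"dx":-0.003,"dy":0,"dz":-0.06,"hand":0.2},{"wx":0,"wy":0,"wz":0,"dx":0,"dy":0,"dz":-0.06,"hand":0.2},{"wx":0,"wy":0,"wz":0,"dx":0,"dy":0,"dz":-0.045,"hand":0.2},{"wx":0,"wy":0,"wz":0,"dx":0,"dy":0,"dz":0,"hand":0.2},{"wx":0,"wy":0,"wz":0,"dx":0,"dy":0,"dz":0,"hand":0.2}]' 40
python3 -m jog '[{"wx":0,"wy":0,"wz":0,"dx":0,"dy":0,"dz":0,"hand":0.8},{"wx":0,"wy":0,"wz":0,"dx":0,"dy":0,"dz":0,"hand":1},{"wx":0,"wy":0,"wz":0,"dx":0,"dy":0,"dz":0,"hand":1},{"wx":0,"wy":0,"wz":0,"dx":0,"dy":0,"dz":0,"hand":1},{"wx":0,"wy":0,"wz":0,"dx":0,"dy":0,"dz":0,"hand":1}]'
python3 -m jog '[{"wx":0,"wy":0,"wz":0,"dx":0,"dy":0,"dz":0,"hand":1},{"wx":0,"wy":0,"wz":0,"dx":0,"dy":0,"dz":0,"hand":1}]'
```

```text
clock: 26.27
tool_pos: [0.3997, -0.227, 0.1472]
eef_rot: [0.174, 0.985, -0.0, 0.001]
contact_force: [-0.2, 0.2, 0.7]
opening: 0.799
finger_force: 0.0
clock: 26.68
tool_pos: [0.3995, -0.227, 0.1467]
eef_rot: [0.174, 0.985, 0.0, 0.001]
contact_force: [0.2, 0.0, 2.3]
opening: 0.478
finger_force: 39.7
clock: 26.85
tool_pos: [0.3995, -0.227, 0.1467]
eef_rot: [0.174, 0.985, 0.0, 0.001]
contact_force: [-0.6, 1.8, 4.8]
opening: 0.479
finger_force: 40.0
```

```bash
python3 -m jog '[{"wx":0,"wy":0,"wz":0,"dx":0,"dy":0,"dz":0.05,"hand":1},{"wx":0,"wy":0,"wz":0,"dx":0,"dy":0,"dz":0.1,"hand":1},{"wx":0,"wy":0,"wz":0,"dx":0,"dy":0,"dz":0.12,"hand":1},{"wx":0,"wy":0,"wz":0,"dx":0,"dy":0,"dz":0.12,"hand":1},{"wx":0,"wy":0,"wz":0,"dx":0,"dy":0,"dz":0.12,"hand":1}]'
python3 -m jog '[{"wx":0,"wy":0,"wz":0,"dx":0,"dy":0,"dz":0.12,"hand":1},{"wx":0,"wy":0,"wz":0,"dx":0,"dy":0.02,"dz":0.12,"hand":1},{"wx":0,"wy":0,"wz":0,"dx":0.01,"dy":0.04,"dz":0.12,"hand":1},{"wx":0,"wy":0,"wz":0,"dx":0.01,"dy":0.06,"dz":0.06,"hand":1},{"wx":0,"wy":0,"wz":0,"dx":0.01,"dy":0.08,"dz":0,"hand":1}]'
```

```text
clock: 27.27
tool_pos: [0.3981, -0.2267, 0.2746]
eef_rot: [0.175, 0.985, 0.0, -0.001]
contact_force: [0.3, -1.6, -2.8]
opening: 0.478
finger_force: 39.3
clock: 27.68
tool_pos: [0.4078, -0.1783, 0.3817]
eef_rot: [0.176, 0.984, -0.001, 0.003]
contact_force: [0.9, -0.3, -2.8]
opening: 0.48
finger_force: 39.3
```

```bash
python3 -m jog '[{"wx":0,"wy":0,"wz":-0.03,"dx":0.012,"dy":0.1,"dz":0,"hand":1},{"wx":0,"wy":0,"wz":-0.055,"dx":0.012,"dy":0.13,"dz":0,"hand":1},{"wx":0,"wy":0,"wz":-0.055,"dx":0.012,"dy":0.13,"dz":0,"hand":1},{"wx":0,"wy":0,"wz":-0.055,"dx":0.012,"dy":0.13,"dz":0,"hand":1},{"wx":0,"wy":0,"wz":-0.055,"dx":0.012,"dy":0.13,"dz":0,"hand":1}]'
python3 -m jog '[{"wx":0,"wy":0,"wz":-0.055,"dx":0.012,"dy":0.13,"dz":0,"hand":1},{"wx":0,"wy":0,"wz":-0.055,"dx":0.012,"dy":0.13,"dz":0,"hand":1},{"wx":0,"wy":0,"wz":-0.055,"dx":0.012,"dy":0.13,"dz":0,"hand":1},{"wx":0,"wy":0,"wz":-0.055,"dx":0.012,"dy":0.13,"dz":0,"hand":1},{"wx":0,"wy":0,"wz":-0.055,"dx":0.012,"dy":0.13,"dz":0,"hand":1}]'
python3 -m jog '[{"wx":0,"wy":0,"wz":-0.055,"dx":0.008,"dy":0.13,"dz":0,"hand":1},{"wx":0,"wy":0,"wz":-0.03,"dx":0,"dy":0.13,"dz":0,"hand":1},{"wx":0,"wy":0,"wz":0,"dx":0,"dy":0.13,"dz":0,"hand":1},{"wx":0,"wy":0,"wz":0,"dx":0,"dy":0.05,"dz":0,"hand":1},{"wx":0,"wy":0,"wz":0,"dx":0,"dy":0,"dz":0,"hand":1}]'
python3 -m jog '[{"wx":0,"wy":0,"wz":0,"dx":0,"dy":0,"dz":0,"hand":1},{"wx":0,"wy":0,"wz":0,"dx":0,"dy":0,"dz":0,"hand":1}]'
```

```text
clock: 28.1
tool_pos: [0.4206, -0.022, 0.3782]
eef_rot: [0.414, 0.91, -0.0, -0.001]
contact_force: [1.0, -0.4, -2.1]
opening: 0.483
finger_force: 39.3
clock: 28.52
tool_pos: [0.4357, 0.1401, 0.3781]
eef_rot: [0.645, 0.764, -0.001, -0.0]
contact_force: [1.3, -0.7, -2.1]
opening: 0.478
finger_force: 39.3
clock: 28.93
tool_pos: [0.4372, 0.2529, 0.3778]
eef_rot: [0.703, 0.711, -0.0, -0.001]
contact_force: [0.6, -0.3, -1.8]
opening: 0.481
finger_force: 39.3
clock: 29.1
tool_pos: [0.4386, 0.2468, 0.3784]
eef_rot: [0.706, 0.708, -0.001, 0.0]
contact_force: [-0.1, -0.6, -2.4]
opening: 0.479
finger_force: 39.3
```

```bash
python3 -m jog '[{"wx":0,"wy":0,"wz":0,"dx":0.004,"dy":-0.002,"dz":-0.08,"hand":1},{"wx":0,"wy":0,"wz":0,"dx":0,"dy":0,"dz":-0.1,"hand":1},{"wx":0,"wy":0,"wz":0,"dx":0,"dy":0,"dz":-0.1,"hand":1},{"wx":0,"wy":0,"wz":0,"dx":0,"dy":0,"dz":-0.1,"hand":1},{"wx":0,"wy":0,"wz":0,"dx":0,"dy":0,"dz":-0.1,"hand":1}]'
python3 -m jog '[{"wx":0,"wy":0,"wz":0,"dx":0,"dy":0,"dz":-0.1,"hand":1},{"wx":0,"wy":0,"wz":0,"dx":0,"dy":0,"dz":-0.06,"hand":1},{"wx":0,"wy":0,"wz":0,"dx":0,"dy":0,"dz":0,"hand":1},{"wx":0,"wy":0,"wz":0,"dx":0,"dy":0,"dz":0,"hand":1},{"wx":0,"wy":0,"wz":0,"dx":0,"dy":0,"dz":0,"hand":1}]'
```

```text
clock: 29.52
tool_pos: [0.44, 0.2461, 0.2581]
eef_rot: [0.706, 0.708, -0.0, 0.001]
contact_force: [0.3, 0.4, -2.5]
opening: 0.483
finger_force: 39.3
clock: 29.93
tool_pos: [0.4406, 0.2479, 0.2199]
eef_rot: [0.706, 0.708, 0.001, 0.0]
contact_force: [0.2, 0.3, -2.4]
opening: 0.478
finger_force: 39.3
```

```bash
python3 -m jog '[{"wx":0,"wy":0,"wz":0,"dx":0,"dy":-0.005,"dz":-0.06,"hand":1},{"wx":0,"wy":0,"wz":0,"dx":0,"dy":0,"dz":-0.06,"hand":1},{"wx":0,"wy":0,"wz":0,"dx":0,"dy":0,"dz":-0.06,"hand":1},{"wx":0,"wy":0,"wz":0,"dx":0,"dy":0,"dz":0,"hand":1},{"wx":0,"wy":0,"wz":0,"dx":0,"dy":0,"dz":0,"hand":1}]'
python3 -m jog '[{"wx":0,"wy":0,"wz":0,"dx":0,"dy":0,"dz":-0.012,"hand":1},{"wx":0,"wy":0,"wz":0,"dx":0,"dy":0,"dz":-0.012,"hand":1},{"wx":0,"wy":0,"wz":0,"dx":0,"dy":0,"dz":0,"hand":1},{"wx":0,"wy":0,"wz":0,"dx":0,"dy":0,"dz":0,"hand":1}]'
```

```text
clock: 30.35
tool_pos: [0.44, 0.2472, 0.1747]
eef_rot: [0.705, 0.709, 0.0, 0.0]
contact_force: [0.1, 0.6, -2.0]
opening: 0.482
finger_force: 39.3
clock: 30.68
tool_pos: [0.4397, 0.2473, 0.1682]
eef_rot: [0.705, 0.709, 0.0, 0.0]
contact_force: [0.0, -0.7, -1.4]
opening: 0.479
finger_force: 39.3
```

```bash
python3 -m jog '[{"wx":0,"wy":0,"wz":0,"dx":0,"dy":-0.003,"dz":-0.014,"hand":1},{"wx":0,"wy":0,"wz":0,"dx":0,"dy":0,"dz":-0.014,"hand":1},{"wx":0,"wy":0,"wz":0,"dx":0,"dy":0,"dz":0,"hand":1},{"wx":0,"wy":0,"wz":0,"dx":0,"dy":0,"dz":0,"hand":1}]'
python3 -m jog '[{"wx":0,"wy":0,"wz":0,"dx":0,"dy":0,"dz":-0.012,"hand":1},{"wx":0,"wy":0,"wz":0,"dx":0,"dy":0,"dz":0,"hand":1},{"wx":0,"wy":0,"wz":0,"dx":0,"dy":0,"dz":0,"hand":1}]'
```

```text
clock: 31.02
tool_pos: [0.4393, 0.2463, 0.1605]
eef_rot: [0.705, 0.709, -0.0, -0.0]
contact_force: [0.1, 0.6, -1.5]
opening: 0.477
finger_force: 39.3
clock: 31.27
tool_pos: [0.4399, 0.2468, 0.1587]
eef_rot: [0.705, 0.709, 0.001, 0.0]
contact_force: [-1.0, 0.1, 7.1]
opening: 0.474
finger_force: 40.1
```

```bash
python3 -m jog '[{"wx":0,"wy":0,"wz":0,"dx":0,"dy":0,"dz":-0.006,"hand":1},{"wx":0,"wy":0,"wz":0,"dx":0,"dy":0,"dz":0,"hand":1},{"wx":0,"wy":0,"wz":0,"dx":0,"dy":0,"dz":0,"hand":1}]'
python3 -m jog '[{"wx":0,"wy":0,"wz":0,"dx":0,"dy":0,"dz":0.006,"hand":1},{"wx":0,"wy":0,"wz":0,"dx":0,"dy":0,"dz":0,"hand":0.2},{"wx":0,"wy":0,"wz":0,"dx":0,"dy":0,"dz":0,"hand":0.2},{"wx":0,"wy":0,"wz":0,"dx":0,"dy":0,"dz":0,"hand":0.2},{"wx":0,"wy":0,"wz":0,"dx":0,"dy":0,"dz":0,"hand":0.2}]'
python3 -m jog '[{"wx":0,"wy":0,"wz":0,"dx":0,"dy":0,"dz":0.06,"hand":0.2},{"wx":0,"wy":0,"wz":0,"dx":0,"dy":0,"dz":0.12,"hand":0.2},{"wx":0,"wy":0,"wz":0,"dx":0,"dy":0,"dz":0.14,"hand":0.2},{"wx":0,"wy":0,"wz":0,"dx":0,"dy":0,"dz":0.14,"hand":0.2},{"wx":0,"wy":0,"wz":0,"dx":0,"dy":0,"dz":0.14,"hand":0.2}]'
python3 -m jog '[{"wx":0,"wy":0,"wz":0,"dx":0,"dy":0.15,"dz":0,"hand":0.2},{"wx":0,"wy":0,"wz":0,"dx":0,"dy":0.15,"dz":0,"hand":0.2},{"wx":0,"wy":0,"wz":0,"dx":0,"dy":0.15,"dz":0,"hand":0.2},{"wx":0,"wy":0,"wz":0,"dx":0,"dy":0,"dz":0,"hand":0.2},{"wx":0,"wy":0,"wz":0,"dx":0,"dy":0,"dz":0,"hand":0.2}]'
python3 - <<'E'
from h import *
shot("scene","s9"); i,g=shot("top","t9")
a=cv2.imread("pics/s9.png")[110:330,180:480]; b=cv2.imread("pics/t9.png")[150:330,130:460]
a=cv2.resize(a,(409,300)); b=cv2.resize(b,(550,300))
cv2.imwrite("pics/f9.png",np.vstack([cv2.copyMakeBorder(a,0,0,0,141,cv2.BORDER_CONSTANT),b]))
E
```

```text
clock: 31.52
tool_pos: [0.4401, 0.247, 0.1586]
eef_rot: [0.705, 0.709, 0.001, 0.0]
contact_force: [-5.1, -1.4, 21.2]
opening: 0.479
finger_force: 41.1
clock: 31.93
tool_pos: [0.4395, 0.2464, 0.1576]
eef_rot: [0.705, 0.709, -0.0, 0.0]
contact_force: [1.3, -0.4, 0.4]
opening: 0.757
finger_force: 0.0
clock: 32.35
tool_pos: [0.4391, 0.2461, 0.3091]
eef_rot: [0.705, 0.709, -0.0, -0.0]
contact_force: [0.7, 0.5, -0.4]
opening: 0.802
finger_force: 0.0
clock: 32.77
tool_pos: [0.4384, 0.3612, 0.307]
eef_rot: [0.704, 0.71, -0.0, -0.0]
contact_force: [-0.1, -0.1, -0.6]
opening: 0.799
finger_force: 0.0
```

View pics/f9.png

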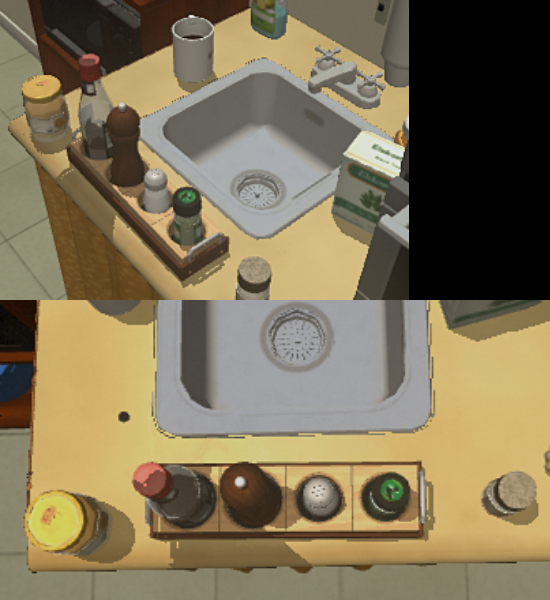

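All four stand upright in their bores, in the order bottle (175,495), mill (250,490), salt (318,497), green jar (388,495). The honey and short spice jars are still in place, so I'm handing in.

```bash
python3 -c "
from plant import r
print(r.finish_job())"
```

```text
the job is handed in; nothing more can be done
None
```

The job is handed in: all four stand upright on the bottom of their sockets, in the order sauce bottle, pepper mill, salt, tall spice jar, so salt and pepper are neighbours; the short spice and honey jars were left in place, and the robot's clock read about 33 s.

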